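Clamp a derailleur hanger with a removable crank

ROBOT

A 6-joint arm with a two-finger parallel gripper is mounted at the origin on the work surface. World frame = base frame: x ahead of the robot, y to its left, z up, the work surface at z = 0. Lengths are in m, angles in degrees, forces in N, time in s.
With the tool pointing down it reaches from about 0.35 to 1 m from the base axis. Payload 7.1 kg.
Tool frame: the origin (TCP) lies where the fingers leave the gripper's body, on its centre line; the fingertips stand 73 mm ahead of it and the grasp point (between the pads) lies 54 mm ahead of it; z points along the fingers, y is the direction in which the jaws open and shut (so a half turn about z gives the same grasp; the last joint's range is limited). The gripper opens to 85 mm and grips with 20 to 120 N. Pads are 22 mm wide; open, the fingers measure 114 mm over their backs; the gripper's body (76 mm by 85 mm) begins 54 mm behind the grasp point. The pads swing forward as they close: fully open they stand 13 mm farther back than shut.
Start: joints at [-75.573, 24.242, 93.386, -0, 62.372, -1.089], TCP at [0.167, -0.602, 0.304] pointing down, gripper open.
Joint ranges: [-172.04, 172.04], [-51.8, 120.97], [4.93, 147.93], [-75.15, 255.16], [6.16, 154.13], [-145.62, 145.62]. Speed limits (degrees/s): [136.94, 136.94, 172.46, 180, 180, 180].

INTERFACE

Orientations are given as a 3x3 rotation matrix whose columns are the frame's x, y, z axes.
In Python, from workcell import env, vision, spotter gives the robot as it stands.
- The arm moves only by the tool send_rows, never from a script. Its argument "steps" is a list of rows, each an object with "dp": the shift along the tool's x, y, z in mm, a list of three; "yaw": the turn about the tool's z in rad; "jaw": the closure, from 0 (fully open) to 1 (shut). In form: [{"dp": [x, y, z], "yaw": yaw, "jaw": jaw}, ...]. A call has 1 to 12 rows; each row shifts and turns the commanded pose from where the row before left it, along the tool's axes as they then stand; what a row does not reach is not made up. A row lasts 1/12 s, in which the tool goes at most 41.7 mm and 7.16 degrees, less where a joint would pass 70% of its speed; a pose out of reach is approached as far as the arm can. A call with a gripper value outside its range is refused whole. The fingers move at their own pace and stop on an object; the grip force is fixed at half the most. Time passes only in rows, so rows that do not move let the fingers close. It gives the time, the measured TCP pose, the force and the opening at its end, in the units of the state.
- env.get_state(): the state, without advancing time (a new reading comes with each control period).
- vision.camera(name): name is "scene" or "side" or "wrist"; returns (picture, depth): 480x640x3 uint8, blue, green, red; 480x640 float32, m along the optical axis (not along the pixel's ray), 0 where there is no reading.
- vision.get_calibration(name): a dict with "K" (3x3 intrinsics, pixels), "cam_to_world" (4x4, takes a point from camera to world coordinates). Camera axes: x right, y up, looking along -z (the intrinsics and any distortion apply to the point x, -y, -z); pixel columns grow to the right and rows downward; lengths in m; the calibration is good to about 2 mm. A picture is of the moment at which its call begins: read the wrist's pose just before it. get_calibration takes no time and is no camera call; for the wrist camera it gives the pose at the moment of the call.
- env.hand_in(): hands the job in, once; it reports no verdict.
Trained networks look in the newest picture that a camera, given by its name, has taken for a name from the list of things; names that differ only in an ending like _2 or _b are one class to them, and where a whole thing is asked for, a point or a joint stands for the part that bears it (a point fixed in the world has none). Each returns a list of dicts, best first, with "conf" (0 to 1); they miss things now and then, are a little off and sometimes report something else, mostly with a low value. They report only what shows in the picture. A call takes as long as a camera call. They do not tell look-alikes from the thing itself.
- spotter.recognise(target, camera): "bbox" ([left, top, width, height] in pixels, round what is visible of it).
- spotter.pinpoint(target, camera): "position" ([column, row] in pixels: a listed point, or the origin of a listed thing).
The state is a dict: "clock": time; "joint_pos": joint angles; "qvel": joint speeds; "effort": joint torques, N m; "eef_pos": TCP position; "orientation": TCP orientation; "force": force on the tool from outside, world axes, zero at the start; "torque": the same for the moment, N m; "width": finger opening in m.
Only numpy, scipy, OpenCV 4.12 (cv2) and the standard library are available. Lean on these libraries where they do the work, as an engineer would, in place of code of your own. Each camera call takes 0.05 s, during which the arm holds its last target.

TASK

Clamp the silver derailleur hanger in the blue cam clamp: fit the loose crank fully home on the square shaft, turn it clockwise (seen from above) until the hanger is held firmly, without over-tightening because the aluminium is soft, then lift the crank off and set it down (do not drop it) back on the black rubber mat and let go. Leave the hanger clamped and do not disturb the other things on the bench.

Things in the scene. Friction and masses are not known exactly. Their poses are not given: they have to be found in the camera images.
- crank: Loose steel crank with red knob, 0.28 kg, lying socket down on the mat. Hub: 34 x 34 mm block, 30 mm high, with a square hole 15 mm wide right through (1 mm chamfers). Origin: centre of the hub's underside; z up along the hole; hub and hole sides parallel to x, y. The arm, 16 mm wide, underside 16 mm and top 26 mm above the origin, leaves the hub along +x, to x = 101 mm.
- hub_mid (a point): Point on the crank hub's axis 22 mm above the crank's origin. The hub's two sides facing the crank's +y and -y (34 mm apart) are clear for gripping here; the crank balances near the hub (about 12 mm along +x), so it is best carried by it.
- knob_mid (a point): Middle of the crank's red knob, at x 85 mm, z 47 mm from the crank's origin. The knob is an upright cylinder 22 mm across and 38 mm high (z 28 to 66 mm on the crank) that spins freely about its own axis, so it can be held while the crank goes round.
- shaft_top (a point): Centre of the top of the clamp's upright brass shaft, 14 mm square (12 mm over its top 2 mm), 65 mm above the bench. x, y are normal to the flats and turn with it. It stands 29 mm above a round collar 30 mm across; the crank is fully home when the hub rests on the collar, its origin 29 mm below this point. It fits in any of the four quarter-turn positions.
- cam: Turning part of the clamp: shaft, collar and, below, an eccentric steel cam 32 mm across, 6 mm off the axis towards this frame's -y. Origin on the shaft axis, 12 mm above the bench; z up, turns about z only. It starts open; clockwise seen from above swings the bulge to the hanger, met after roughly 0.7 to 2.5 rad, depending on where the fence is set (not measured). It stays where it is left.
- collar (a point): Centre of the collar's top face, where the hub comes to rest, 36 mm above the bench. Effort, felt as force at the knob along the turning direction: free running under 2 N (0.15 N m); once the cam bites it climbs within about 0.2 rad; about 5 to 9 N (0.4 to 0.75 N m) is firm, above about 13 N (1.1 N m) marks the hanger.
- clamp: Blue base plate of the clamp, 150 x 110 x 12 mm, fixed to the bench; origin under its centre. The shaft axis is at x 0, y -30 mm in this frame; the hanger lies on the plate between the cam and a dark steel L-shaped fence at the +y side, its top 30 mm above the bench. The crank sweeps above all this.
- hanger: Silver aluminium derailleur hanger lying loose on the clamp plate, a bar 60 x 24 x 10 mm with a 16 mm wide tab at its -x end (78 mm overall); origin under the centre of the bar, x along it. It has a few mm of play until clamped. It is already in place and needs no handling.
- mat: Black rubber mat, 180 (x) x 140 (y) x 4 mm, fixed to the bench; origin under its centre. The crank lies on it at the start and must lie on it, hub on the mat, at the end.
- bell: Bystander: orange plastic bicycle bell, 48 mm across, 36 mm high; origin under its centre.
- cup: Bystander: white ceramic cup of screws, 60 mm across, 56 mm high; origin under its centre.
- lamp: Bystander: black plastic rear lamp with a red lens, 35 x 55 x 34 mm high; origin under its centre.
- oil: Bystander: closed yellow oil bottle with a red cap, 40 mm across, 90 mm high; origin under its centre.
- lever: Bystander: loose blue plastic tire lever lying flat, 110 x 16 x 9 mm; origin under its centre.
- cog: Bystander: dark steel lockring lying flat, 64 mm across, 8 mm high; origin under its centre.
Mind the look-alikes: they are no part of the job. Several things look just like the crank: the one meant starts nearest to the robot's base.

How it is judged:
By the outcome, as a careful person would: the job done as asked, in the order asked, and still so for the second after the job is handed in, with the robot touching nothing.
It also fails if it takes over 72 s, if anything falls off the work surface, if the arm or the gripper's body presses on something with over 40 N, if the wrist force passes 120 N, or if a joint passes its speed limit or range.

## Working session

There is one attempt and no reset: what is moved stays moved. The work goes in short steps, Python scripts to look and compute and a tool call to move; the robot and the scene stay as the last step left them, time stands still between calls to the robot, and variables do not carry over. Pictures are saved under pics/ and viewed, and the job is handed in when it is done.

Besides the shell and the picture viewer there is one more tool, called after "Emit:" as a command line: name --argument value ..., lists and objects as JSON in quotes. send_rows: Moves the arm, as the interface text tells. Its arguments: {"type":"object","properties":{"steps":{"type":"array"}},"required":["steps"]}

```bash
ls; mkdir -p pics
python3 - <<'E'
from workcell import env, vision, spotter
import cv2,numpy as np
s=env.get_state();print(s)
for c in ["scene","side","wrist"]:
    p,d=vision.camera(c);cv2.imwrite(f"pics/{c}0.png",p);np.save(f"pics/{c}0.npy",d)
    k=vision.get_calibration(c);print(c,np.round(k["K"],1).tolist(),np.round(k["cam_to_world"],3).tolist(),[x for x in k])
    for t in ["crank","hub_mid","knob_mid","shaft_top","clamp"]:
        print(t,[(np.round(r["position"]).tolist(),round(r["conf"],2)) for r in spotter.pinpoint(t,c)])
print(env.get_state()["clock"])
E
```

```text
pics
{'clock': 0.0, 'joint_pos': array([-7.55737248e+01,  2.42847746e+01,  9.34336912e+01,  3.17440102e-04,
        6.23730263e+01, -1.08942054e+00]), 'qvel': array([ 0.00547343, -0.04814302, -0.04586219,  0.12041112, -0.01544718,
        0.14832651]), 'effort': array([ 1.22199035e-03, -5.57375944e+01, -2.81745636e+01,  7.45206989e-05,
        7.36698654e-03,  1.69775541e-05]), 'eef_pos': array([ 0.16709263, -0.6017761 ,  0.30312638]), 'orientation': array([[ 9.63557904e-01,  2.67499552e-01, -3.93072928e-04],
       [ 2.67499839e-01, -9.63556662e-01,  1.54771158e-03],
       [ 3.52641155e-05, -1.59645667e-03, -9.99998725e-01]]), 'force': array([ 0.42941277,  0.45518448, -0.1605858 ]), 'torque': array([ 0.01339066, -0.00387908,  0.01280891]), 'width': 0.08571541648139097}
scene [[439.1, 0.0, 322.8], [0.0, 439.1, 241.0], [0.0, 0.0, 1.0]] [[0.798, -0.366, 0.479, 1.075], [0.603, 0.474, -0.642, -0.609], [0.008, 0.801, 0.599, 0.629], [0.0, 0.0, 0.0, 1.0]] ['K', 'cam_to_world']
crank [([173.0, 383.0], 0.81), ([228.0, 307.0], 0.75)]
hub_mid [([224.0, 301.0], 0.67), ([171.0, 378.0], 0.59)]
kn
[... 239 characters left out ...]
8], [-0.642, -0.528, 0.556, 0.568], [-0.015, 0.733, 0.68, 0.803], [0.0, 0.0, 0.0, 1.0]] ['K', 'cam_to_world']
crank [([411.0, 184.0], 0.75), ([392.0, 232.0], 0.68), ([377.0, 330.0], 0.49)]
hub_mid [([394.0, 227.0], 0.77), ([412.0, 180.0], 0.67), ([302.0, 207.0], 0.56)]
knob_mid [([364.0, 200.0], 0.97), ([376.0, 160.0], 0.62), ([297.0, 346.0], 0.61)]
shaft_top [([291.0, 326.0], 0.65)]
clamp [([290.0, 360.0], 0.9), ([306.0, 207.0], 0.74)]
wrist [[426.7, 0.0, 323.5], [0.0, 426.7, 244.1], [0.0, 0.0, 1.0]] [[0.269, 0.922, 0.28, 0.24], [-0.963, 0.258, 0.077, -0.582], [-0.002, -0.29, 0.957, 0.374], [0.0, 0.0, 0.0, 1.0]] ['K', 'cam_to_world']
crank []
hub_mid []
knob_mid []
shaft_top []
clamp []
0.9
```

View images.

View pics/scene0.png

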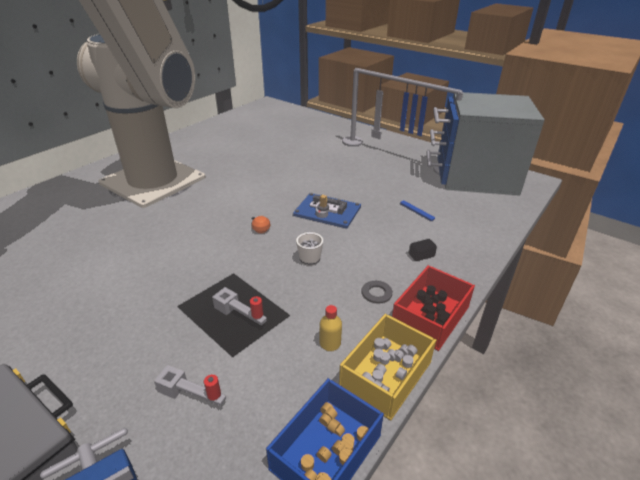

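View pics/side0.png

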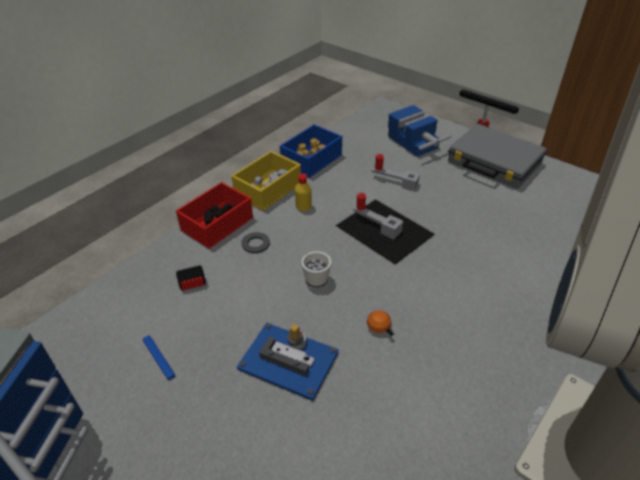

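View pics/wrist0.png

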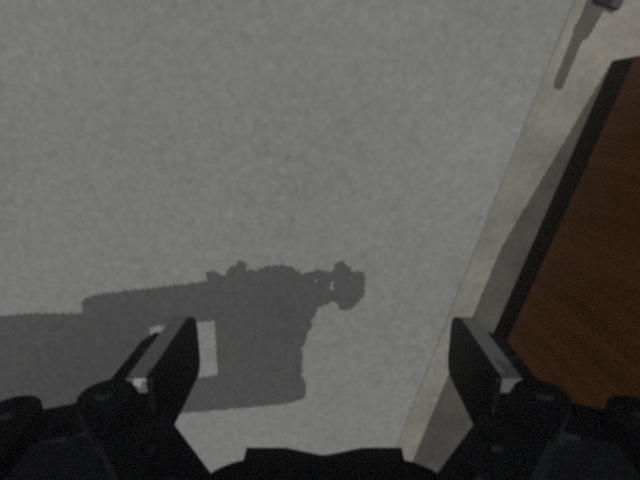

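Scene shows the crank on the black mat (hub ~224,300, knob ~257,305), a look-alike crank off the mat (~171,378), and the clamp (~327,208); the side view agrees. I'll convert these to world positions.

```bash
cat > h.py <<'E'
from workcell import env, vision, spotter
import cv2,numpy as np
def pts(cam,d,k):
    K=k["K"];T=k["cam_to_world"]
    v,u=np.mgrid[0:480,0:640]
    P=np.stack([(u-K[0,2])/K[0,0]*d,-(v-K[1,2])/K[1,1]*d,-d],-1)
    W=P@T[:3,:3].T+T[:3,3]; W[d<=0]=np.nan
    return W
def ray(px,k,z):
    K=k["K"];T=k["cam_to_world"]
    r=T[:3,:3]@np.array([(px[0]-K[0,2])/K[0,0],-(px[1]-K[1,2])/K[1,1],-1]);o=T[:3,3]
    return o+r*(z-o[2])/r[2]
def proj(p,k):
    T=k["cam_to_world"];c=T[:3,:3].T@(np.asarray(p)-T[:3,3]);K=k["K"]
    return np.array([K[0,2]+K[0,0]*c[0]/-c[2],K[1,2]+K[1,1]*c[1]/c[2]])
E
python3 - <<'E'
from h import *
for c in ["scene","side"]:
    vision.camera(c); k=vision.get_calibration(c)
    d=np.load(f"pics/{c}0.npy");W=pts(c,d,k)
    for t,z in [("hub_mid",.026),("knob_mid",.051),("crank",.004),("shaft_top",.065),("clamp",0),("hanger",.012),("mat",0),("bell",0),("cup",0),("lamp",0),("oil",0),("lever",0),("cog",0)]:
        for r in spotter.pinpoint(t,c):
            p=r["position"];w=ray(p,k,z);i=W[int(p[1]),int(p[0])]
            print(c,t,np.round(r["conf"],2),np.round(w[:2],4),"depth",np.round(i,3))
    # world points above the table: heights
E
```

```text
scene hub_mid 0.89 [ 0.5444 -0.2275] depth [ 0.547 -0.23   0.03 ]
scene hub_mid 0.67 [ 0.6219 -0.4071] depth [ 0.607 -0.402  0.009]
scene hub_mid 0.18 [0.5026 0.1619] depth [0.516 0.14  0.043]
scene knob_mid 0.86 [ 0.7    -0.3874] depth [ 0.708 -0.393  0.064]
scene knob_mid 0.57 [ 0.6321 -0.2175] depth [ 0.644 -0.229  0.068]
scene knob_mid 0.32 [0.7282 0.2428] depth [0.698 0.31  0.007]
scene crank 0.79 [ 0.6168 -0.4112] depth [ 0.634 -0.419  0.031]
scene crank 0.64 [ 0.555  -0.2298] depth [ 0.57  -0.243  0.024]
scene shaft_top 0.51 [0.5103 0.1515] depth [ 0.441  0.244 -0.001]
scene clamp 0.76 [0.5003 0.1776] depth [0.525 0.14  0.032]
scene hanger 0.4 [0.5151 0.1631] depth [0.517 0.16  0.015]
scene mat 0.58 [ 0.5645 -0.2214] depth [ 0.58  -0.234  0.021]
scene bell 0.79 [0.4197 0.005 ] depth [ 0.435 -0.012  0.016]
scene cup 0.63 [ 0.5937 -0.1817] depth [ 0.646 -0.228  0.069]
scene cup 0.59 [ 0.5898 -0.0072] depth [ 0.605 -0.029  0.022]
scene cup 0.5 [ 0.7711 -0.0092] depth [ 0.768 -0.008 -0.002]
scene lamp 0.84 [0.7853 0.1579] depth [0.792 0.138 0.018]
scene lamp 0.61 [0.4724 0.1998] d
[... 843 characters left out ...]
e clamp 0.78 [0.5021 0.1723] depth [0.487 0.187 0.031]
side hanger 0.55 [0.5051 0.173 ] depth [0.502 0.177 0.021]
side hanger 0.18 [0.6769 0.3254] depth [0.682 0.324 0.006]
side mat 0.77 [ 0.5723 -0.2318] depth [ 0.558 -0.206  0.027]
side mat 0.47 [ 0.5677 -0.254 ] depth [ 0.555 -0.23   0.025]
side bell 0.97 [0.4177 0.0193] depth [0.412 0.032 0.019]
side cup 0.75 [ 0.5982 -0.0071] depth [0.578 0.018 0.036]
side lamp 0.98 [0.7839 0.1561] depth [0.764 0.168 0.023]
side oil 0.9 [ 0.7656 -0.1642] depth [ 0.758 -0.156  0.011]
side lever 0.8 [0.6919 0.3178] depth [0.686 0.32  0.01 ]
side cog 0.77 [ 0.7756 -0.01  ] depth [ 0.778 -0.011  0.   ]
side cog 0.62 [0.4263 0.0109] depth [0.417 0.029 0.027]
```

Emit:
send_rows --steps '[{"dp":[0,0,0],"yaw":0.09,"jaw":0},{"dp":[0,0,0],"yaw":0.09,"jaw":0},{"dp":[0,0,0],"yaw":0.09,"jaw":0},{"dp":[28,-28,0],"yaw":0,"jaw":0},{"dp":[28,-28,0],"yaw":0,"jaw":0},{"dp":[28,-28,0],"yaw":0,"jaw":0},{"dp":[28,-28,0],"yaw":0,"jaw":0},{"dp":[28,-28,0],"yaw":0,"jaw":0},{"dp":[28,-28,0],"yaw":0,"jaw":0},{"dp":[28,-28,0],"yaw":0,"jaw":0},{"dp":[28,-28,0],"yaw":0,"jaw":0},{"dp":[28,-28,0],"yaw":0,"jaw":0}]'

```text
clock: 3.3
eef_pos: [0.4201, -0.3485, 0.3041]
orientation: [[1.0, 0.001, 0.0], [0.001, -1.0, -0.0], [0.0, 0.0, -1.0]]
force: [0.2, -0.8, -1.0]
width: 0.0851
```

Emit:
send_rows --steps '[{"dp":[28,-24,8],"yaw":0,"jaw":0},{"dp":[28,-24,8],"yaw":0,"jaw":0},{"dp":[28,-24,8],"yaw":0,"jaw":0},{"dp":[28,-24,8],"yaw":0,"jaw":0},{"dp":[28,-24,8],"yaw":0,"jaw":0},{"dp":[26,-5,10],"yaw":0,"jaw":0},{"dp":[0,0,0],"yaw":0,"jaw":0},{"dp":[0,0,0],"yaw":0,"jaw":0}]'

```text
clock: 3.97
eef_pos: [0.5855, -0.224, 0.2531]
orientation: [[1.0, 0.003, -0.001], [0.003, -1.0, 0.0], [-0.001, -0.0, -1.0]]
force: [-0.4, -0.1, 0.1]
width: 0.085
```

Run:
```python
from h import *
s=env.get_state();print(s["clock"],s["eef_pos"],s["orientation"].round(3).tolist(),s["joint_pos"].round(1),s["force"].round(2))
k=vision.get_calibration("wrist")
p,d=vision.camera("wrist");cv2.imwrite("pics/w1.png",p);np.save("pics/w1.npy",d);np.savez("pics/w1k.npz",**k)
for t,z in [("hub_mid",.026),("knob_mid",.051),("crank",.004)]:
    for r in spotter.pinpoint(t,"wrist"): print(t,r["conf"],r["position"],ray(r["position"],k,z))
```

```text
3.9667 [ 0.58552195 -0.22399855  0.25305443] [[1.0, 0.003, -0.001], [0.003, -1.0, 0.0], [-0.001, -0.0, -1.0]] [-22.   27.8  95.2  -0.   57.1  67.8] [-0.43 -0.09  0.07]
hub_mid 0.74 [324.7, 264.9] [ 0.55414636 -0.22441969  0.026     ]
hub_mid 0.59 [583.8, 176.2] [ 0.62030745 -0.40373894  0.026     ]
knob_mid 0.84 [320.2, 150.1] [ 0.63918131 -0.22113322  0.051     ]
knob_mid 0.82 [592.9, 42.2] [ 0.70142374 -0.379708    0.051     ]
crank 0.97 [566.1, 173.3] [ 0.61940209 -0.40355089  0.004     ]
crank 0.83 [324.0, 255.2] [ 0.55436066 -0.22389264  0.004     ]
```

View pics/w1.png

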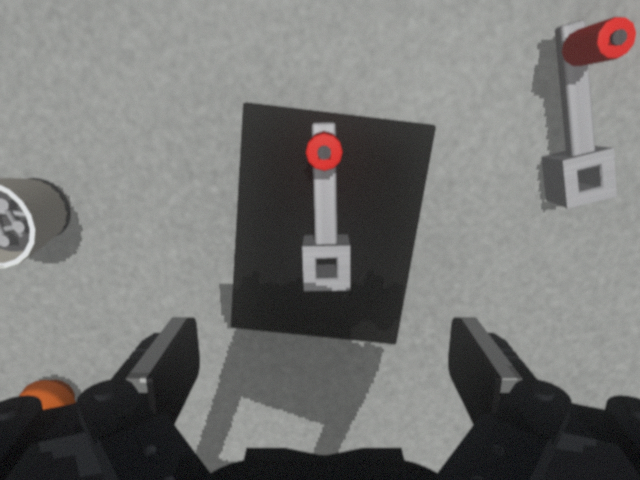

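Run:
```python
from h import *
k=np.load("pics/w1k.npz");p=cv2.imread("pics/w1.png");d=np.load("pics/w1.npy")
W=pts("wrist",d,k)
c=p[100:310,220:440];cv2.imwrite("pics/w1z.png",cv2.resize(c,None,fx=2.8,fy=2.8,interpolation=cv2.INTER_CUBIC))
# hub top by gray brightness
g=cv2.cvtColor(p,cv2.COLOR_BGR2GRAY)
m=np.zeros_like(g);m[236:300,295:360]=(g[236:300,295:360]>120)*255
cs,_=cv2.findContours(m,cv2.RETR_CCOMP,cv2.CHAIN_APPROX_NONE)
for q in cs:
    if len(q)>20: print("cont",cv2.minAreaRect(q))
hs=(p[...,2]>150)&(p[...,1]<80)
m2=hs.astype(np.uint8)*255;m2[:,450:]=0;m2[:100]=0;m2[220:]=0
cs,_=cv2.findContours(m2,cv2.RETR_EXTERNAL,cv2.CHAIN_APPROX_NONE)
for q in cs:
    if len(q)>20: print("knob",cv2.minEnclosingCircle(q), ray(cv2.minEnclosingCircle(q)[0],k,.07))
for u in [(326,250),(326,286),(309,267),(343,267)]: print(ray(u,k,.034), W[u[1],u[0]])
# arm edges: centre by rows
for v in range(185,232,8):
    r=g[v,295:360].astype(int);x=np.where(r>120)[0]+295;print(v,x.min(),x.max(),ray(((x.min()+x.max())/2,v),k,.030))
```

```text
cont ((325.4999694824219, 263.0), (53.99999237060547, 46.99999237060547), 90.0)
cont ((326.0, 267.5), (22.0, 21.0), 0.0)
knob ((323.6117858886719, 151.49697875976562), 18.507190704345703) [ 0.63989766 -0.22328511  0.07      ]
[ 0.56826362 -0.22526062  0.034     ] [ 0.56844261 -0.22525724  0.03455967]
[ 0.54067814 -0.22543009  0.034     ] [ 0.54085553 -0.22542726  0.03442719]
[ 0.55535567 -0.21310139  0.034     ] [ 0.55560715 -0.21312625  0.03468999]
[ 0.55547784 -0.23757613  0.034     ] [ 0.55542948 -0.23758259  0.03386716]
185 314 335 [ 0.61398256 -0.2239628   0.03      ]
193 314 335 [ 0.60842461 -0.22399125  0.03      ]
201 315 335 [ 0.60280674 -0.22436824  0.03      ]
209 315 335 [ 0.59712461 -0.22439927  0.03      ]
217 315 335 [ 0.59137882 -0.22443065  0.03      ]
225 315 335 [ 0.58556829 -0.22446237  0.03      ]
```

View pics/w1z.png

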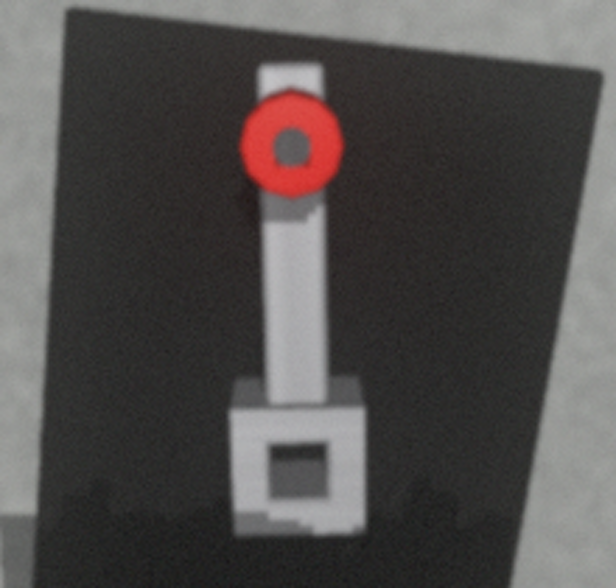

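The crank hub's top is centred at px (326,267) with its knob at (324,151). That puts the hub at about (0.555,-0.225) with yaw about 1.3°, and the knob distance matches the nominal 85 mm. Next I'll look at the clamp before grasping.

Emit:
send_rows --steps '[{"dp":[-5,-38,0],"yaw":0,"jaw":0},{"dp":[-5,-38,0],"yaw":0,"jaw":0},{"dp":[-5,-38,0],"yaw":0,"jaw":0},{"dp":[-5,-38,0],"yaw":0,"jaw":0},{"dp":[-5,-38,0],"yaw":0,"jaw":0},{"dp":[-5,-38,0],"yaw":0,"jaw":0},{"dp":[-5,-38,0],"yaw":0,"jaw":0},{"dp":[-5,-38,0],"yaw":0,"jaw":0},{"dp":[-5,-38,0],"yaw":0,"jaw":0},{"dp":[-5,-38,0],"yaw":0,"jaw":0},{"dp":[0,0,0],"yaw":0,"jaw":0},{"dp":[0,0,0],"yaw":0,"jaw":0}]'

```text
clock: 5.17
eef_pos: [0.5341, 0.1561, 0.2546]
orientation: [[1.0, 0.003, 0.001], [0.003, -1.0, 0.0], [0.001, -0.0, -1.0]]
force: [0.2, -0.4, 0.3]
width: 0.0853
```

Run:
```python
from h import *
s=env.get_state();print(s["clock"],s["eef_pos"],s["orientation"].round(3).tolist(),s["joint_pos"].round(1),s["force"].round(2))
k=vision.get_calibration("wrist")
p,d=vision.camera("wrist");cv2.imwrite("pics/w2.png",p);np.save("pics/w2.npy",d);np.savez("pics/w2k.npz",**k)
for t,z in [("shaft_top",.065),("clamp",.0),("cam",.012),("hanger",.012)]:
    for r in spotter.pinpoint(t,"wrist"): print(t,r["conf"],r["position"],ray(r["position"],k,z))
c=p[140:340,190:460];cv2.imwrite("pics/w2z.png",cv2.resize(c,None,fx=2.9,fy=2.9,interpolation=cv2.INTER_CUBIC))
```

```text
5.1667 [0.53410965 0.15606781 0.25458571] [[1.0, 0.003, 0.001], [0.003, -1.0, 0.0], [0.001, -0.0, -1.0]] [ 15.1  22.2 104.3  -0.   53.4 104.9] [ 0.16 -0.45  0.25]
shaft_top 0.92 [339.3, 271.9] [0.51184326 0.14622385 0.065     ]
cam 0.56 [330.4, 246.8] [0.5124692  0.15125248 0.012     ]
hanger 0.57 [301.3, 252.1] [0.50808318 0.17362078 0.012     ]
```

View pics/w2.png

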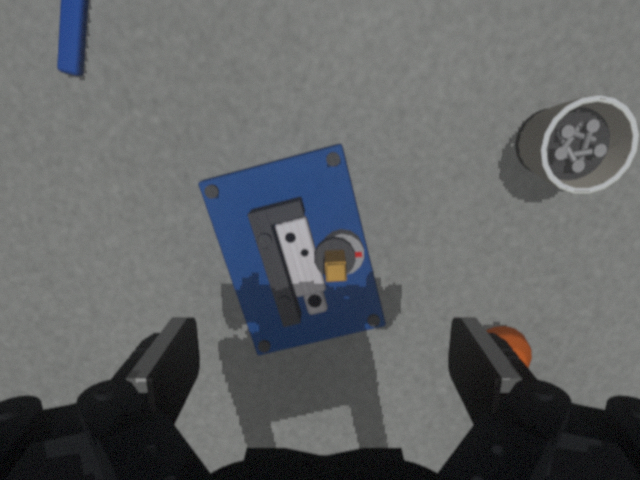

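View pics/w2z.png

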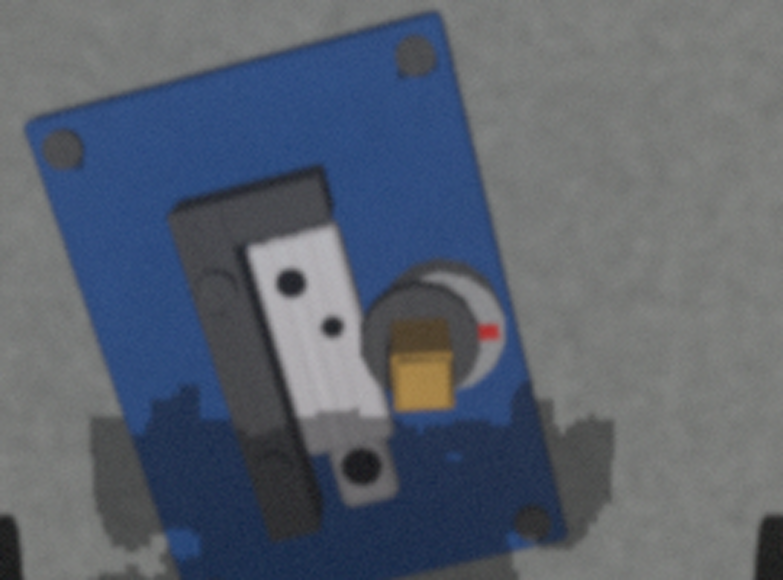

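The wrist view shows the brass shaft top at about (336,272), its flats nearly parallel to the image axes. The red bulge mark is to the right (-y), the hanger to the left, and the fence beyond it. I'll turn the tool half round for a second view, so camera calibration errors average out, and keep that orientation for the grasp.

Emit:
send_rows --steps '[{"dp":[-20,0,0],"yaw":0,"jaw":0},{"dp":[-24,4,0],"yaw":0,"jaw":0},{"dp":[0,0,0],"yaw":-0.1215,"jaw":0},{"dp":[0,0,0],"yaw":-0.1215,"jaw":0},{"dp":[0,0,0],"yaw":-0.1215,"jaw":0},{"dp":[0,0,0],"yaw":-0.1215,"jaw":0},{"dp":[0,0,0],"yaw":-0.1215,"jaw":0},{"dp":[0,0,0],"yaw":-0.1215,"jaw":0},{"dp":[0,0,0],"yaw":-0.1215,"jaw":0},{"dp":[0,0,0],"yaw":-0.1215,"jaw":0},{"dp":[0,0,0],"yaw":-0.1215,"jaw":0},{"dp":[0,0,0],"yaw":-0.1215,"jaw":0}]'

```text
clock: 6.42
eef_pos: [0.4909, 0.1498, 0.254]
orientation: [[0.344, 0.939, 0.0], [0.939, -0.344, -0.0], [-0.0, 0.0, -1.0]]
force: [-0.4, 0.5, -1.2]
width: 0.0853
```

Emit:
send_rows --steps '[{"dp":[0,0,0],"yaw":-0.1215,"jaw":0},{"dp":[0,0,0],"yaw":-0.1215,"jaw":0},{"dp":[0,0,0],"yaw":-0.1215,"jaw":0},{"dp":[0,0,0],"yaw":-0.1215,"jaw":0},{"dp":[0,0,0],"yaw":-0.1215,"jaw":0},{"dp":[0,0,0],"yaw":-0.1215,"jaw":0},{"dp":[0,0,0],"yaw":-0.1215,"jaw":0},{"dp":[0,0,0],"yaw":-0.1215,"jaw":0},{"dp":[0,0,0],"yaw":-0.1215,"jaw":0},{"dp":[0,0,0],"yaw":-0.1215,"jaw":0},{"dp":[0,0,0],"yaw":-0.1215,"jaw":0},{"dp":[0,0,0],"yaw":-0.1215,"jaw":0}]'

```text
clock: 7.42
eef_pos: [0.4909, 0.1498, 0.254]
orientation: [[-0.894, 0.447, -0.0], [0.447, 0.894, -0.0], [-0.0, -0.0, -1.0]]
force: [0.8, 1.5, 0.7]
width: 0.0853
```

Emit:
send_rows --steps '[{"dp":[0,0,0],"yaw":-0.1215,"jaw":0},{"dp":[0,0,0],"yaw":-0.1215,"jaw":0},{"dp":[0,0,0],"yaw":-0.1215,"jaw":0},{"dp":[0,0,0],"yaw":-0.1215,"jaw":0},{"dp":[0,0,0],"yaw":0,"jaw":0},{"dp":[0,0,0],"yaw":0,"jaw":0}]'

```text
clock: 7.92
eef_pos: [0.4908, 0.1501, 0.2539]
orientation: [[-1.0, -0.013, -0.0], [-0.013, 1.0, -0.0], [0.0, -0.0, -1.0]]
force: [-0.8, 0.1, 0.2]
width: 0.0857
```

Run:
```python
from h import *
s=env.get_state();print(s["clock"],s["eef_pos"],s["orientation"].round(3).tolist(),s["joint_pos"].round(1),s["force"].round(2))
k=vision.get_calibration("wrist")
p,d=vision.camera("wrist");cv2.imwrite("pics/w3.png",p);np.save("pics/w3.npy",d);np.savez("pics/w3k.npz",**k)
for t,z in [("shaft_top",.065)]:
    for r in spotter.pinpoint(t,"wrist"): print(t,r["conf"],r["position"],ray(r["position"],k,z))
for f in ["w2","w3"]:
    k=np.load(f"pics/{f}k.npz");p=cv2.imread(f"pics/{f}.png");W=pts("",np.load(f"pics/{f}.npy"),k)
    hsv=cv2.cvtColor(p,cv2.COLOR_BGR2HSV).astype(int)
    m=(hsv[...,0]>10)&(hsv[...,0]<30)&(hsv[...,1]>90)&(abs(W[...,2]-.064)<.003)
    m=m.astype(np.uint8)*255; m[:180]=0; m[330:]=0
    n,l,st,ce=cv2.connectedComponentsWithStats(m)
    i=1+np.argmax(st[1:,4]);q=np.argwhere(l==i)[:,::-1].astype(np.float32)
    r=cv2.minAreaRect(q);print(f,st[i],r,ray(r[0],k,.065),"median 3d",np.nanmedian(W[l==i],0))
    u,v=map(int,r[0]);c=p[v-40:v+40,u-50:u+50];cv2.imwrite(f"pics/{f}s.png",cv2.resize(c,None,fx=6,fy=6,interpolation=cv2.INTER_CUBIC))
```

```text
7.9167 [0.49078443 0.15014254 0.25394881] [[-1.0, -0.013, -0.0], [-0.013, 1.0, -0.0], [0.0, -0.0, -1.0]] [ 15.7  18.9 109.7  -0.   51.4 -75.1] [-0.8   0.11  0.18]
shaft_top 0.57 [323.2, 265.6] [0.51092975 0.15094035 0.065     ]
w2 [325 261  21  20 402] ((335.0, 270.5), (19.0, 20.0), 90.0) [0.51279553 0.1490249  0.065     ] median 3d [0.51294655 0.14899594 0.06502851]
w3 [310 254  21  21 396] ((320.0, 264.0), (20.0, 20.0), 90.0) [0.50986891 0.14886856 0.065     ] median 3d [0.51001835 0.14888071 0.06460256]
```

```bash
python3 -c "
import cv2,numpy as np
cv2.imwrite('pics/ws.png',cv2.resize(np.vstack([cv2.imread('pics/w2s.png'),cv2.imread('pics/w3s.png')]),None,fx=.62,fy=.62))"
```

```text
(no output)
```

View pics/ws.png

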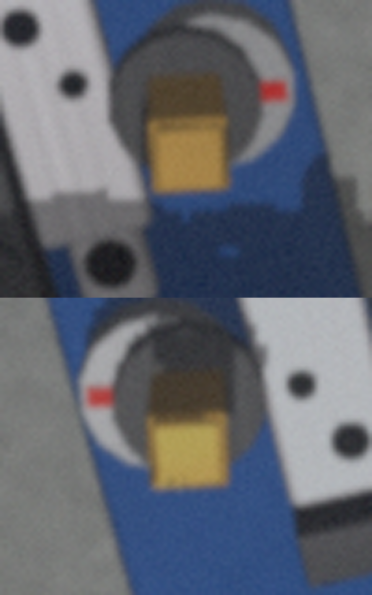

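Emit:
send_rows --steps '[{"dp":[-5.8,-37.6,0],"yaw":0,"jaw":0},{"dp":[-5.8,-37.6,0],"yaw":0,"jaw":0},{"dp":[-5.8,-37.6,0],"yaw":0,"jaw":0},{"dp":[-5.8,-37.6,0],"yaw":0,"jaw":0},{"dp":[-5.8,-37.6,0],"yaw":0,"jaw":0},{"dp":[-5.8,-37.6,0],"yaw":0,"jaw":0},{"dp":[-5.8,-37.6,0],"yaw":0,"jaw":0},{"dp":[-5.8,-37.6,0],"yaw":0,"jaw":0},{"dp":[-5.8,-37.6,0],"yaw":0,"jaw":0},{"dp":[-5.8,-37.6,0],"yaw":0,"jaw":0},{"dp":[0,0,0],"yaw":0,"jaw":0},{"dp":[0,0,0],"yaw":0,"jaw":0}]'

```text
clock: 9.02
eef_pos: [0.5553, -0.226, 0.2537]
orientation: [[-1.0, -0.013, 0.0], [-0.013, 1.0, -0.0], [-0.0, -0.0, -1.0]]
force: [-0.1, 1.0, -0.4]
width: 0.0856
```

Run:
```python
from h import *
s=env.get_state();print(s["clock"],s["eef_pos"],s["orientation"].round(3).tolist(),s["joint_pos"].round(1),s["force"].round(2))
k=vision.get_calibration("wrist")
p,d=vision.camera("wrist");cv2.imwrite("pics/w4.png",p);np.save("pics/w4.npy",d);np.savez("pics/w4k.npz",**k)
W=pts("",d,k)
print(proj([.5536,-.2253,.034],k))
m=(abs(W[...,2]-.0345)<.002);m=m.astype(np.uint8)*255
n,l,st,ce=cv2.connectedComponentsWithStats(m)
for i in range(1,n):
    if st[i,4]>300:
        q=np.argwhere(l==i)[:,::-1].astype(np.float32);r=cv2.minAreaRect(q);print(st[i],r,ray(r[0],k,.034))
m2=((p[...,2]>130)&(p[...,1]<80)&(abs(W[...,2]-.069)<.003)).astype(np.uint8)*255
n,l,st,ce=cv2.connectedComponentsWithStats(m2)
for i in range(1,n):
    if st[i,4]>200: u=st[i,0]+st[i,2]/2-.5,st[i,1]+st[i,3]/2-.5;print("knob",u,ray(u,k,.07))
```

```text
9.0167 [ 0.5553304  -0.22598402  0.25368318] [[-1.0, -0.013, 0.0], [-0.013, 1.0, -0.0], [-0.0, -0.0, -1.0]] [ -23.3   25.6   98.8    0.    55.6 -114. ] [-0.11  1.04 -0.43]
[323.4581658  221.26242024]
[ 299  198   50   49 1844] ((323.4999694824219, 222.0), (48.99999237060547, 47.99999237060547), -0.0) [ 0.55412853 -0.22526342  0.034     ]
knob (np.float64(325.0), np.float64(356.0)) [ 0.63812307 -0.22311723  0.07      ]
```

View pics/w4.png

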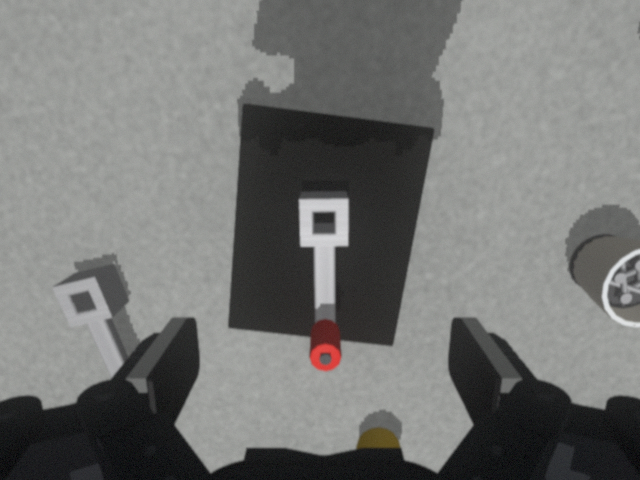

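The hub is at (324,222) and the knob at (325,356) in this half-turned view, so the crank is at about (0.5546,-0.2253). I'll descend onto the hub and close the jaws.

Emit:
send_rows --steps '[{"dp":[0.7,0.7,25],"yaw":0,"jaw":0},{"dp":[0,0,25],"yaw":0,"jaw":0},{"dp":[0,0,25],"yaw":0,"jaw":0},{"dp":[0,0,25],"yaw":0,"jaw":0},{"dp":[0,0,25],"yaw":0,"jaw":0},{"dp":[0,0,20],"yaw":0,"jaw":0},{"dp":[0,0,16],"yaw":0,"jaw":0},{"dp":[0,0,12],"yaw":0,"jaw":0},{"dp":[0,0,0],"yaw":0,"jaw":0},{"dp":[0,0,0],"yaw":0,"jaw":0}]'

```text
clock: 9.9
eef_pos: [0.5546, -0.2222, 0.0808]
orientation: [[-1.0, -0.019, -0.001], [-0.019, 1.0, 0.001], [0.001, 0.001, -1.0]]
force: [-0.3, -0.3, -0.4]
width: 0.0854
```

Emit:
send_rows --steps '[{"dp":[0,0,0],"yaw":0,"jaw":1},{"dp":[0,0,0],"yaw":0,"jaw":1},{"dp":[0,0,0],"yaw":0,"jaw":1},{"dp":[0,0,0],"yaw":0,"jaw":1},{"dp":[0,0,0],"yaw":0,"jaw":1},{"dp":[0,0,0],"yaw":0,"jaw":1},{"dp":[0,0,0],"yaw":0,"jaw":1},{"dp":[0,0,0],"yaw":0,"jaw":1}]'

```text
clock: 10.57
eef_pos: [0.5552, -0.2235, 0.0821]
orientation: [[-1.0, -0.018, 0.001], [-0.018, 1.0, -0.001], [-0.001, -0.001, -1.0]]
force: [-1.3, -0.2, 6.1]
width: 0.0335
```

Emit:
send_rows --steps '[{"dp":[0,0,-4],"yaw":0,"jaw":1},{"dp":[0,0,-10],"yaw":0,"jaw":1},{"dp":[0,0,-20],"yaw":0,"jaw":1},{"dp":[0,0,-25],"yaw":0,"jaw":1},{"dp":[0,0,-25],"yaw":0,"jaw":1},{"dp":[0,0,-25],"yaw":0,"jaw":1},{"dp":[0,0,-11],"yaw":0,"jaw":1},{"dp":[0,0,0],"yaw":0,"jaw":1},{"dp":[0,0,0],"yaw":0,"jaw":1}]'

```text
clock: 11.32
eef_pos: [0.5546, -0.2231, 0.2011]
orientation: [[-1.0, -0.018, 0.001], [-0.018, 1.0, -0.0], [-0.001, -0.0, -1.0]]
force: [-0.6, 0.3, -3.7]
width: 0.0328
```

Run:
```python
from h import *
s=env.get_state();print(s["clock"],s["eef_pos"],s["orientation"].round(4).tolist(),s["joint_pos"].round(1),s["force"].round(2),s["torque"].round(2))
k=vision.get_calibration("wrist")
p,d=vision.camera("wrist");cv2.imwrite("pics/w5.png",p);np.save("pics/w5.npy",d);np.savez("pics/w5k.npz",**k)
```

```text
11.3167 [ 0.55458265 -0.22308432  0.20109055] [[-0.9998, -0.0182, 0.0006], [-0.0182, 0.9998, -0.0003], [-0.0006, -0.0003, -1.0]] [ -23.1   29.6  100.7    0.    49.7 -114.1] [-0.59  0.33 -3.69] [ 0.03 -0.01  0.04]
```

View pics/w5.png

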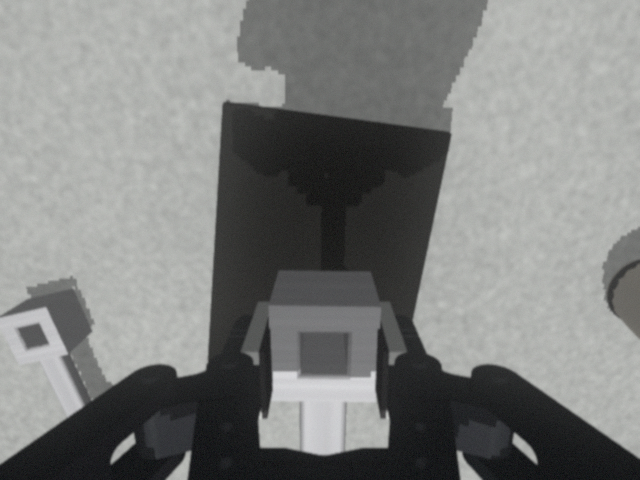

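Run:
```python
from h import *
k=np.load("pics/w5k.npz");d=np.load("pics/w5.npy");W=pts("",d,k);p=cv2.imread("pics/w5.png")
T=np.array([0.55458265,-0.22308432,0.20109055]);R=np.array([[-0.9998,-0.0182,0.0006],[-0.0182,0.9998,-0.0003],[-0.0006,-0.0003,-1.0]])
for u in [(280,320),(370,320),(285,365),(365,365),(325,320),(325,385)]: print(u,((W[u[1],u[0]]-T)@R*1000).round(1))
g=cv2.cvtColor(p,cv2.COLOR_BGR2GRAY);cv2.imwrite("pics/w5z.png",cv2.resize(p[260:460,230:430],None,fx=3,fy=3))
```

```text
(280, 320) [ 12.1 -12.8  48.5]
(370, 320) [12.4 14.7 48. ]
(285, 365) [ -3.6 -11.7  48.4]
(365, 365) [-3.5 13.7 48.4]
(325, 320) [12.4  1.  47.9]
(325, 385) [-10.9   1.   48.4]
```

View pics/w5z.png

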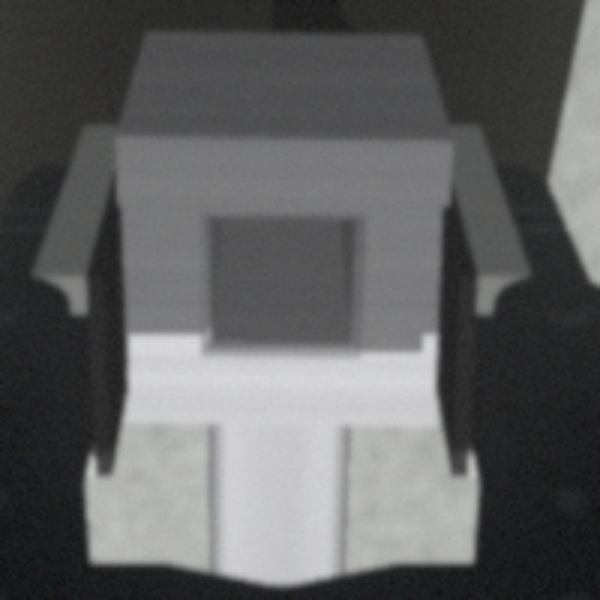

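Run:
```python
from h import *
k=np.load("pics/w5k.npz")
T=np.array([0.55458265,-0.22308432,0.20109055]);R=np.array([[-0.9998,-0.0182,0.0006],[-0.0182,0.9998,-0.0003],[-0.0006,-0.0003,-1.0]])
for u in [(268.3,305.7),(380.7,305.7),(271,401),(376,401),(299,332),(350,332),(298,377),(350,377)]: print(u,((ray(u,k,T[2]-.0483)-T)@R*1000).round(1))
```

```text
(268.3, 305.7) [ 16.9 -16.2  48.3]
(380.7, 305.7) [17.  17.8 48.3]
(271, 401) [-16.9 -16.5  48.3]
(376, 401) [-16.9  17.6  48.3]
(299, 332) [ 8.1 -7.  48.3]
(350, 332) [ 8.1  8.7 48.3]
(298, 377) [-7.9 -7.6 48.3]
(350, 377) [-7.9  9.  48.3]
```

```bash
python3 - <<'E'
from h import *
from scipy.optimize import minimize
# rotated square fit to top face: maximise contrast inside vs ring
for f,th in [("w2",.17),("w3",.75)]:
    k=np.load(f"pics/{f}k.npz");p=cv2.imread(f"pics/{f}.png").astype(np.float32)
    # rectify to metric top-down at z=.065, 0.1mm/px, centred at estimate
    c0=np.array([.5113,.1489])
    N=300;xs=(np.arange(N)-N/2)*1e-4
    G=np.array([[proj([c0[0]-a+(-.0 if f=='x' else 0),c0[1]-b,.065],k) for b in xs[::10]] for a in xs[::10]],np.float32)
    G=cv2.resize(G,(N,N),interpolation=cv2.INTER_LINEAR)
    r=cv2.remap(p,G[...,0],G[...,1],cv2.INTER_CUBIC)
    cv2.imwrite(f"pics/{f}r.png",cv2.resize(r,None,fx=1.3,fy=1.3))
    g=cv2.GaussianBlur(r,(0,0),3); 
    best=[]
    mag=g[...,2]+g[...,1]-g[...,0]
    def sc(a,cx,cy,h):
        # mean gradient across 4 edges
        t=np.linspace(-.75*h,.75*h,40);tot=0
        for q in range(4):
            A=np.deg2rad(a+90*q);n=np.array([np.cos(A),np.sin(A)]);m=np.array([-n[1],n[0]])
            pin=np.array([cx,cy])+n*(h-4)+t[:,None]*m;po=np.array([cx,cy])+n*(h+4)+t[:,None]*m
            s=lambda P:cv2.remap(mag,P[:,:1].astype(np.float32),P[:,1:].astype(np.float32),1).ravel()
            tot+=np.minimum((s(pin)-s(po)),60).mean()
        return tot
    R=[]
    for a in np.arange(-12,13,1.):
        b=max((sc(a,cx,cy,h),cx,cy,h) for cx in range(120,185,4) for cy in range(120,185,4) for h in (58,62,66,70))
        R.append((b[0],a,b[1:]))
    R.sort(reverse=True);print(f,[(round(float(x[0]),1),-x[1],x[2]) for x in R[:6]])
E
python3 -c "
import cv2,numpy as np
cv2.imwrite('pics/rr.png',np.hstack([cv2.imread('pics/w2r.png'),cv2.imread('pics/w3r.png')]))"
```

```text
w2 [(202.1, np.float64(4.0), (152, 140, 66)), (201.8, np.float64(3.0), (152, 140, 66)), (200.6, np.float64(5.0), (152, 140, 66)), (200.3, np.float64(2.0), (152, 140, 66)), (198.0, np.float64(1.0), (152, 140, 66)), (197.9, np.float64(6.0), (152, 140, 66))]
w3 [(210.6, np.float64(4.0), (148, 152, 62)), (210.2, np.float64(3.0), (148, 152, 62)), (210.1, np.float64(5.0), (148, 152, 62)), (209.2, np.float64(6.0), (148, 152, 62)), (208.9, np.float64(2.0), (148, 152, 62)), (207.2, np.float64(7.0), (148, 152, 62))][ WARN:0@0.713] global loadsave.cpp:1063 imwrite_ Unsupported depth image for selected encoder is fallbacked to CV_8U.
```

View pics/rr.png

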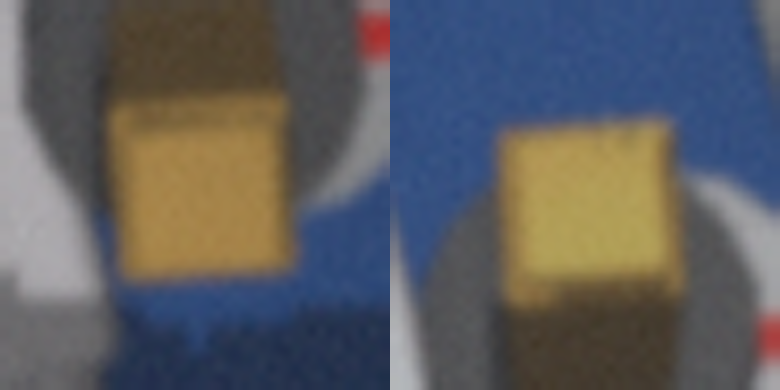

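Emit:
send_rows --steps '[{"dp":[0,0,0],"yaw":-0.05,"jaw":1},{"dp":[1.9,20,0],"yaw":0,"jaw":1},{"dp":[1.9,38,0],"yaw":0,"jaw":1},{"dp":[1.9,38,0],"yaw":0,"jaw":1},{"dp":[1.9,38,0],"yaw":0,"jaw":1},{"dp":[1.9,38,0],"yaw":0,"jaw":1},{"dp":[1.9,38,0],"yaw":0,"jaw":1},{"dp":[1.9,38,0],"yaw":0,"jaw":1},{"dp":[1.9,38,0],"yaw":0,"jaw":1},{"dp":[1.9,38,0],"yaw":0,"jaw":1},{"dp":[1.9,38,0],"yaw":0,"jaw":1},{"dp":[0,11,0],"yaw":0,"jaw":1}]'

```text
clock: 12.37
eef_pos: [0.5086, 0.1516, 0.1992]
orientation: [[-0.997, -0.071, -0.003], [-0.071, 0.997, 0.0], [0.003, 0.0, -1.0]]
force: [0.3, 0.6, -3.2]
width: 0.0329
```

Emit:
send_rows --steps '[{"dp":[0,0,12],"yaw":0,"jaw":1},{"dp":[0,0,12],"yaw":0,"jaw":1},{"dp":[0,0,12],"yaw":0,"jaw":1},{"dp":[0,0,0],"yaw":0,"jaw":1},{"dp":[0,0,0],"yaw":0,"jaw":1},{"dp":[0,0,0],"yaw":0,"jaw":1}]'

```text
clock: 12.87
eef_pos: [0.5104, 0.147, 0.1645]
orientation: [[-0.998, -0.067, -0.001], [-0.067, 0.998, -0.0], [0.001, -0.0, -1.0]]
force: [-0.3, 0.2, -2.5]
width: 0.0329
```

```bash
cat > st.py <<'E'
from h import *
s=env.get_state();R=s["orientation"];T=s["eef_pos"]
print(s["clock"],T.round(4),"theta",round(np.degrees(np.arctan2(R[1,0],R[0,0]))%360,2),R[:,2].round(4),s["joint_pos"].round(1),s["force"].round(2),s["torque"].round(2),s["width"])
E
python3 - <<'E'
from st import *
d=np.array([.5101,.1478,T[2]])-T;print((R.T@d*1000).round(1))
ims=[]
for c in ["scene","side"]:
    k=vision.get_calibration(c);p,_=vision.camera(c);u,v=proj([.5106,.1481,.07],k).astype(int)
    ims.append(cv2.resize(p[v-45:v+45,u-60:u+60],None,fx=4.5,fy=4.5,interpolation=cv2.INTER_CUBIC)[:,:400])
    cv2.imwrite(f"pics/{c}1.png",p)
k=vision.get_calibration("wrist");p,_=vision.camera("wrist");cv2.imwrite("pics/w6.png",p)
cv2.imwrite("pics/hov.png",np.hstack(ims))
E
```

```text
12.8667 [0.5104 0.147  0.1645] theta 183.84 [-9.e-04 -3.e-04 -1.e+00] [ 14.8  28.4 110.1  -0.   41.5 -79.1] [-0.28  0.15 -2.52] [ 0.01  0.03 -0.01] 0.03290993700353864
[0.2 0.8 0. ]
```

View pics/hov.png

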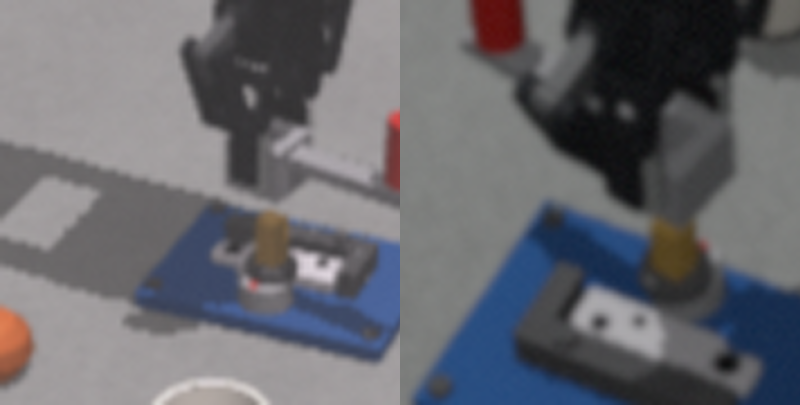

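View pics/w6.png

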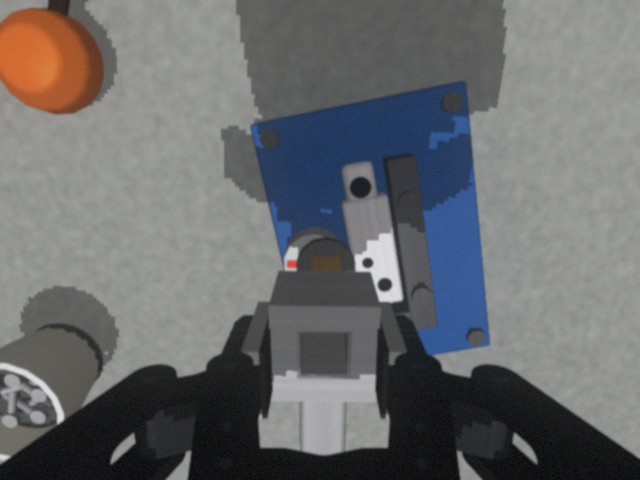

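The views show the hub directly above the shaft. I'll nudge it +0.8 mm in tool y, then go down gently.

Emit:
send_rows --steps '[{"dp":[0.2,0.8,6],"yaw":0,"jaw":1},{"dp":[0,0,6],"yaw":0,"jaw":1},{"dp":[0,0,4],"yaw":0,"jaw":1},{"dp":[0,0,3],"yaw":0,"jaw":1},{"dp":[0,0,3],"yaw":0,"jaw":1},{"dp":[0,0,2],"yaw":0,"jaw":1},{"dp":[0,0,0],"yaw":0,"jaw":1}]'

```text
clock: 13.6
eef_pos: [0.5103, 0.1486, 0.1409]
orientation: [[-0.998, -0.068, 0.0], [-0.068, 0.998, 0.0], [-0.0, 0.0, -1.0]]
force: [0.3, -0.2, -0.8]
width: 0.0328
```

Emit:
send_rows --steps '[{"dp":[0,0,2],"yaw":0,"jaw":1},{"dp":[0,0,2],"yaw":0,"jaw":1},{"dp":[0,0,2],"yaw":0,"jaw":1},{"dp":[0,0,0],"yaw":0,"jaw":1}]'

```text
clock: 13.93
eef_pos: [0.511, 0.1487, 0.1349]
orientation: [[-0.998, -0.068, 0.002], [-0.068, 0.998, 0.0], [-0.002, 0.0, -1.0]]
force: [4.4, 0.7, -3.6]
width: 0.0328
```

Emit:
send_rows --steps '[{"dp":[-0.5,0,2],"yaw":0,"jaw":1},{"dp":[0,0,3],"yaw":0,"jaw":1},{"dp":[0,0,3],"yaw":0,"jaw":1},{"dp":[0,0,0],"yaw":0,"jaw":1}]'

```text
clock: 14.27
eef_pos: [0.5111, 0.1486, 0.1264]
orientation: [[-0.998, -0.068, 0.001], [-0.068, 0.998, 0.0], [-0.001, 0.0, -1.0]]
force: [6.3, 0.7, -5.5]
width: 0.0329
```

Emit:
send_rows --steps '[{"dp":[-0.7,0,0],"yaw":0,"jaw":1},{"dp":[0,0,3],"yaw":0,"jaw":1},{"dp":[0,0,3],"yaw":0,"jaw":1},{"dp":[0,0,0],"yaw":0,"jaw":1}]'

```text
clock: 14.6
eef_pos: [0.5112, 0.1485, 0.1203]
orientation: [[-0.998, -0.068, -0.0], [-0.068, 0.998, -0.0], [0.0, -0.0, -1.0]]
force: [5.9, 1.2, -5.9]
width: 0.0328
```

Emit:
send_rows --steps '[{"dp":[-0.7,0,2],"yaw":0,"jaw":1},{"dp":[0,0,2],"yaw":0,"jaw":1},{"dp":[0,0,1.5],"yaw":0,"jaw":1},{"dp":[0,0,1],"yaw":0,"jaw":1},{"dp":[0,0,0],"yaw":0,"jaw":1}]'

```text
clock: 15.02
eef_pos: [0.5114, 0.1485, 0.1142]
orientation: [[-0.998, -0.068, -0.001], [-0.068, 0.998, -0.0], [0.001, -0.0, -1.0]]
force: [0.1, -0.6, -3.5]
width: 0.0325
```

Emit:
send_rows --steps '[{"dp":[0,0,1],"yaw":0,"jaw":1},{"dp":[0,0,1],"yaw":0,"jaw":1},{"dp":[0,0,0],"yaw":0,"jaw":1}]'

```text
clock: 15.27
eef_pos: [0.5115, 0.1485, 0.1139]
orientation: [[-0.998, -0.068, -0.001], [-0.068, 0.998, -0.0], [0.001, -0.0, -1.0]]
force: [-6.1, -1.0, 18.0]
width: 0.0327
```

The hub is home: z stopped at 0.1139, which matches the expected 0.1143, and fz rose to +18 N. I'll ease off, release, and move out to the knob.

Emit:
send_rows --steps '[{"dp":[0.5,0,-1.5],"yaw":0,"jaw":1},{"dp":[0,0,0],"yaw":0,"jaw":0},{"dp":[0,0,0],"yaw":0,"jaw":0},{"dp":[0,0,0],"yaw":0,"jaw":0},{"dp":[0,0,0],"yaw":0,"jaw":0},{"dp":[0,0,0],"yaw":0,"jaw":0},{"dp":[0,0,0],"yaw":0,"jaw":0}]'

```text
clock: 15.85
eef_pos: [0.5115, 0.1486, 0.1137]
orientation: [[-0.998, -0.068, -0.0], [-0.068, 0.998, -0.0], [0.0, -0.0, -1.0]]
force: [0.3, 0.6, -0.0]
width: 0.0855
```

Run:
```python
from st import *
k=vision.get_calibration("wrist");p,_=vision.camera("wrist");cv2.imwrite("pics/w7.png",p)
```

```text
15.85 [0.5115 0.1486 0.1137] theta 183.91 [-3.e-04 -0.e+00 -1.e+00] [ 14.9  33.7 110.6   0.   35.8 -79. ] [ 0.34  0.64 -0.04] [-0.02 -0.04  0.02] 0.08554111519723216
```

View pics/w7.png

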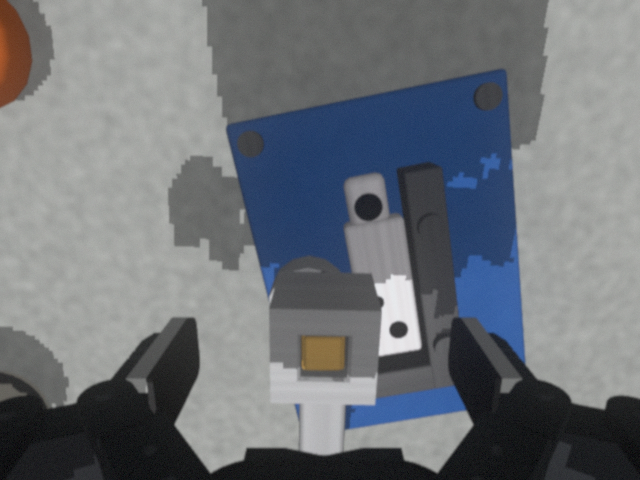

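The shaft fills the socket at about (324,352), so the crank is seated. Next is the knob.

Emit:
send_rows --steps '[{"dp":[0,0,-15],"yaw":0,"jaw":0},{"dp":[0,0,-13],"yaw":0,"jaw":0},{"dp":[-20,0,0],"yaw":0,"jaw":0},{"dp":[-30,0,0],"yaw":0,"jaw":0},{"dp":[-25,0,0],"yaw":0,"jaw":0},{"dp":[-10,0,0],"yaw":0,"jaw":0},{"dp":[0,0,0],"yaw":0,"jaw":0.66},{"dp":[0,0,0],"yaw":0,"jaw":0.66},{"dp":[0,0,0],"yaw":0,"jaw":0.66},{"dp":[0,0,0],"yaw":0,"jaw":0.66},{"dp":[0,0,0],"yaw":0,"jaw":0.66},{"dp":[0,0,0],"yaw":0,"jaw":0.66}]'

```text
clock: 16.9
eef_pos: [0.5956, 0.1544, 0.142]
orientation: [[-0.998, -0.068, -0.001], [-0.068, 0.998, -0.0], [0.001, -0.0, -1.0]]
force: [0.7, -0.1, -0.2]
width: 0.0291
```

Run:
```python
from st import *
c=np.array([.5115,.1486]);v=T[:2]-c;print("radius",np.hypot(*v),"ang",np.degrees(np.arctan2(v[1],v[0])))
k=vision.get_calibration("wrist");p,_=vision.camera("wrist");cv2.imwrite("pics/w8.png",p)
```

```text
16.9 [0.5956 0.1544 0.142 ] theta 183.92 [-5.e-04 -1.e-04 -1.e+00] [ 13.4  35.8  99.5   0.   44.8 -80.5] [ 0.73 -0.08 -0.24] [-0.04 -0.02  0.  ] 0.029094408331565572
radius 0.08428241937594909 ang 3.9224636800348387
```

View pics/w8.png

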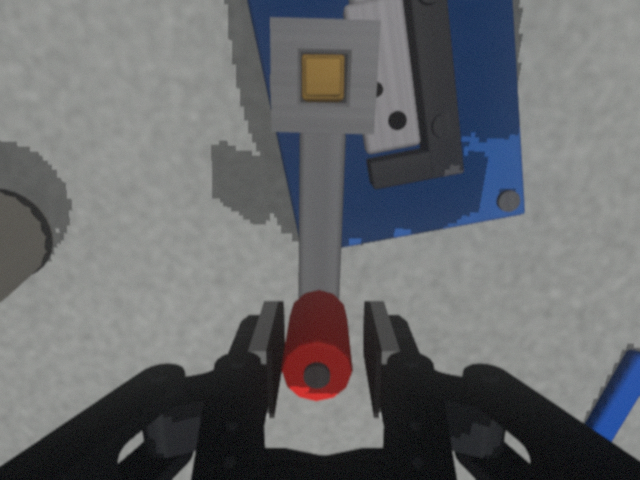

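The knob (~318,345) sits between the pads with clearance on both sides. I'll start turning clockwise.

Emit:
send_rows --steps '[{"dp":[0.15,-5.1,0],"yaw":0.06,"jaw":0.66},{"dp":[0.15,-5.1,0],"yaw":0.06,"jaw":0.66},{"dp":[0.15,-5.1,0],"yaw":0.06,"jaw":0.66},{"dp":[0.15,-5.1,0],"yaw":0.06,"jaw":0.66},{"dp":[0.15,-5.1,0],"yaw":0.06,"jaw":0.66},{"dp":[0.15,-5.1,0],"yaw":0.06,"jaw":0.66},{"dp":[0.15,-5.1,0],"yaw":0.06,"jaw":0.66},{"dp":[0.15,-5.1,0],"yaw":0.06,"jaw":0.66}]'

```text
clock: 17.62
eef_pos: [0.5897, 0.1147, 0.1423]
orientation: [[-0.915, 0.403, 0.001], [0.403, 0.915, 0.001], [-0.001, 0.001, -1.0]]
force: [0.2, 2.1, 2.2]
width: 0.0292
```

```bash
cat > tn.py <<'E'
from st import *
c=np.array([.5115,.1486]);v=T[:2]-c
print("radius",np.hypot(*v),"ang",np.degrees(np.arctan2(v[1],v[0])),"theta-180",np.degrees(np.arctan2(R[1,0],R[0,0]))%360-180,"F tool",(R.T@s["force"]).round(2))
E
python3 tn.py
```

```text
17.6167 [0.5897 0.1147 0.1423] theta 156.24 [ 1.3e-03  7.0e-04 -1.0e+00] [  9.9  34.8 101.5   0.   43.6 -56.4] [0.21 2.1  2.18] [ 0.3  -0.22 -0.06] 0.02916095237447271
radius 0.08519702481877203 ang -23.441850217383404 theta-180 -23.763715593304568 F tool [ 0.65  2.01 -2.18]
```

Emit:
send_rows --steps '[{"dp":[0.15,-5.1,0],"yaw":0.06,"jaw":0.66},{"dp":[0.15,-5.1,0],"yaw":0.06,"jaw":0.66},{"dp":[0.15,-5.1,0],"yaw":0.06,"jaw":0.66}]'

```text
clock: 17.87
eef_pos: [0.5825, 0.1012, 0.1424]
orientation: [[-0.828, 0.56, 0.002], [0.56, 0.828, 0.001], [-0.001, 0.001, -1.0]]
force: [0.2, 1.4, 0.8]
width: 0.0293
```

```bash
python3 tn.py
```

```text
17.8667 [0.5825 0.1012 0.1424] theta 145.92 [ 1.7e-03  6.0e-04 -1.0e+00] [  8.7  34.2 102.8   0.   42.9 -47.2] [0.16 1.42 0.83] [ 0.29 -0.21  0.02] 0.02926046293892711
radius 0.08530453145838088 ang -33.72044070307314 theta-180 -34.08192725660817 F tool [ 0.66  1.27 -0.83]
```

Emit:
send_rows --steps '[{"dp":[0.15,-5.1,0],"yaw":0.06,"jaw":0.66},{"dp":[0.15,-5.1,0],"yaw":0.06,"jaw":0.66}]'

```text
clock: 18.03
eef_pos: [0.5764, 0.0931, 0.1424]
orientation: [[-0.755, 0.655, 0.002], [0.655, 0.755, 0.001], [-0.001, 0.002, -1.0]]
force: [1.3, 1.7, 0.9]
width: 0.0293
```

```bash
python3 tn.py
```

```text
18.0333 [0.5764 0.0931 0.1424] theta 139.04 [ 1.9e-03  6.0e-04 -1.0e+00] [  8.   33.7 103.8   0.   42.4 -41.1] [1.32 1.67 0.87] [ 0.28 -0.29 -0.04] 0.02934787057440587
radius 0.08534122671994147 ang -40.53744828537562 theta-180 -40.957179676601356 F tool [ 0.1   2.13 -0.87]
```

Emit:
send_rows --steps '[{"dp":[0.15,-5.1,0],"yaw":0.06,"jaw":0.66},{"dp":[0.15,-5.1,0],"yaw":0.06,"jaw":0.66}]'

```text
clock: 18.2
eef_pos: [0.5693, 0.0858, 0.1424]
orientation: [[-0.671, 0.741, 0.002], [0.741, 0.671, 0.001], [-0.001, 0.002, -1.0]]
force: [1.9, 0.8, -0.3]
width: 0.029
```

```bash
python3 tn.py|tail -1
```

```text
radius 0.08537814819302685 ang -47.37077547497475 theta-180 -47.833074625330994 F tool [-0.64  1.94  0.34]
```

Emit:
send_rows --steps '[{"dp":[0.1,-4.2,0],"yaw":0.05,"jaw":0.66},{"dp":[0.1,-4.2,0],"yaw":0.05,"jaw":0.66}]'

```text
clock: 18.37
eef_pos: [0.5628, 0.0804, 0.1425]
orientation: [[-0.594, 0.804, 0.002], [0.804, 0.594, 0.0], [-0.001, 0.002, -1.0]]
force: [1.7, 0.2, 0.8]
width: 0.0293
```

```bash
python3 tn.py|tail -1
```

```text
radius 0.08533346821261206 ang -53.03782378367615 theta-180 -53.53562580067279 F tool [-0.85  1.44 -0.76]
```

Still free running, so I'll carry on.

Emit:
send_rows --steps '[{"dp":[0.1,-4.2,0],"yaw":0.05,"jaw":0.66},{"dp":[0.1,-4.2,0],"yaw":0.05,"jaw":0.66}]'

```text
clock: 18.53
eef_pos: [0.5559, 0.0758, 0.1425]
orientation: [[-0.511, 0.859, 0.002], [0.859, 0.511, 0.0], [-0.001, 0.002, -1.0]]
force: [1.1, -0.3, 0.9]
width: 0.029
```

```bash
python3 tn.py|tail -1
```

```text
radius 0.08530465060914406 ang -58.63589056714862 theta-180 -59.26051181922156 F tool [-0.83  0.78 -0.86]
```

Emit:
send_rows --steps '[{"dp":[0.1,-4.2,0],"yaw":0.05,"jaw":0.66},{"dp":[0.1,-4.2,0],"yaw":0.05,"jaw":0.66}]'

```text
clock: 18.7
eef_pos: [0.5485, 0.0718, 0.1425]
orientation: [[-0.423, 0.906, 0.002], [0.906, 0.423, 0.0], [-0.001, 0.002, -1.0]]
force: [2.4, 0.7, -0.5]
width: 0.0294
```

```bash
python3 tn.py|tail -1
```

```text
radius 0.0852592840864825 ang -64.25034659631153 theta-180 -64.98837949794314 F tool [-0.35  2.48  0.46]
```

Emit:
send_rows --steps '[{"dp":[0.1,-4.2,0],"yaw":0.05,"jaw":0.66},{"dp":[0.1,-4.2,0],"yaw":0.05,"jaw":0.66}]'

```text
clock: 18.87
eef_pos: [0.5409, 0.0686, 0.1425]
orientation: [[-0.33, 0.944, 0.003], [0.944, 0.33, 0.0], [-0.001, 0.003, -1.0]]
force: [2.8, 1.1, 0.3]
width: 0.0289
```

```bash
python3 tn.py|tail -1
```

```text
radius 0.08521319026950917 ang -69.81699453384164 theta-180 -70.71901645346716 F tool [ 0.09  3.04 -0.27]
```

Emit:
send_rows --steps '[{"dp":[0.1,-4.2,0],"yaw":0.05,"jaw":0.66},{"dp":[0.1,-4.2,0],"yaw":0.05,"jaw":0.66}]'

```text
clock: 19.03
eef_pos: [0.534, 0.0664, 0.1429]
orientation: [[-0.234, 0.972, 0.006], [0.972, 0.234, 0.001], [-0.001, 0.006, -1.0]]
force: [6.1, 1.7, 0.7]
width: 0.0294
```

```bash
python3 tn.py|tail -1
```

```text
radius 0.08519802543646879 ang -74.69307456551334 theta-180 -76.44878723730285 F tool [ 0.27  6.32 -0.67]
```

Emit:
send_rows --steps '[{"dp":[0,0,0],"yaw":0,"jaw":0.66}]'

```text
clock: 19.12
eef_pos: [0.5337, 0.0663, 0.1429]
orientation: [[-0.234, 0.972, 0.005], [0.972, 0.234, 0.001], [-0.001, 0.005, -1.0]]
force: [5.0, 1.9, 0.2]
width: 0.0292
```

```bash
python3 tn.py|tail -1
```

```text
radius 0.08519823187989366 ang -74.91942274665361 theta-180 -76.46167501129945 F tool [ 0.66  5.28 -0.21]
```

Emit:
send_rows --steps '[{"dp":[0.02,-1.7,0],"yaw":0.02,"jaw":0.66},{"dp":[0,0,0],"yaw":0,"jaw":0.66}]'

```text
clock: 19.28
eef_pos: [0.5328, 0.0661, 0.1431]
orientation: [[-0.216, 0.976, 0.007], [0.976, 0.216, 0.001], [-0.001, 0.007, -1.0]]
force: [6.1, 2.0, 0.2]
width: 0.0288
```

```bash
python3 tn.py|tail -1
```

```text
radius 0.0852065856185155 ang -75.52230084658993 theta-180 -77.50915632959865 F tool [ 0.67  6.41 -0.18]
```

Emit:
send_rows --steps '[{"dp":[0.01,-0.9,0],"yaw":0.01,"jaw":0.66},{"dp":[0,0,0],"yaw":0,"jaw":0.66}]'

```text
clock: 19.45
eef_pos: [0.5322, 0.066, 0.1431]
orientation: [[-0.207, 0.978, 0.007], [0.978, 0.207, 0.001], [-0.001, 0.007, -1.0]]
force: [6.5, 2.1, 0.1]
width: 0.0294
```

```bash
python3 tn.py|tail -1
```

```text
radius 0.08516696499176875 ang -75.92086097908229 theta-180 -78.05207744183782 F tool [ 0.67  6.77 -0.04]
```

Emit:
send_rows --steps '[{"dp":[0.01,-0.9,0],"yaw":0.01,"jaw":0.66},{"dp":[0,0,0],"yaw":0,"jaw":0.66}]'

```text
clock: 19.62
eef_pos: [0.5316, 0.0658, 0.1432]
orientation: [[-0.197, 0.98, 0.008], [0.98, 0.197, 0.001], [-0.001, 0.008, -1.0]]
force: [7.4, 2.4, -0.1]
width: 0.029
```

```bash
python3 tn.py
```

```text
19.6167 [0.5316 0.0658 0.1432] theta 101.37 [ 0.0077  0.001  -1.    ] [  5.8  30.7 110.1   0.   38.7  -5.6] [ 7.42  2.42 -0.06] [ 0.27 -1.19 -0.  ] 0.02899809395057336
radius 0.08517752029406059 ang -76.33491174521333 theta-180 -78.62552796839331 F tool [0.91 7.75 0.12]
```

7.75 N at the knob is about 0.66 N m, which is firm and well below marking, so I'll stop turning. I'll back off the pad, open, and go back over the hub.

Emit:
send_rows --steps '[{"dp":[0,2.5,0],"yaw":0,"jaw":0.66},{"dp":[0,1.5,0],"yaw":0,"jaw":0.66},{"dp":[0,0,0],"yaw":0,"jaw":0},{"dp":[0,0,0],"yaw":0,"jaw":0},{"dp":[0,0,0],"yaw":0,"jaw":0},{"dp":[0,0,0],"yaw":0,"jaw":0},{"dp":[0,0,0],"yaw":0,"jaw":0},{"dp":[20,0,0],"yaw":0,"jaw":0},{"dp":[30,0,0],"yaw":0,"jaw":0},{"dp":[25,0,0],"yaw":0,"jaw":0},{"dp":[10,0,0],"yaw":0,"jaw":0},{"dp":[0,0,0],"yaw":-0.08,"jaw":0}]'

```text
clock: 20.62
eef_pos: [0.5152, 0.1513, 0.1418]
orientation: [[-0.278, 0.961, -0.0], [0.961, 0.278, 0.0], [0.0, -0.0, -1.0]]
force: [0.1, -1.0, 0.3]
width: 0.085
```

Emit:
send_rows --steps '[{"dp":[0,0,0],"yaw":0,"jaw":0}]'

```text
clock: 20.7
eef_pos: [0.5155, 0.15, 0.1418]
orientation: [[-0.28, 0.96, -0.0], [0.96, 0.28, -0.0], [-0.0, -0.0, -1.0]]
force: [-0.7, 0.4, 0.4]
width: 0.0855
```

Run:
```python
from st import *
d=np.array([.5114,.1486,T[2]])-T;print("to hub",(R.T@d*1000).round(1))
k=vision.get_calibration("wrist");p,dd=vision.camera("wrist");cv2.imwrite("pics/w9.png",p);np.savez("pics/w9k.npz",T=T,R=R,**k)
```

```text
20.7 [0.5155 0.15   0.1418] theta 106.25 [-3.e-04 -2.e-04 -1.e+00] [ 15.   31.  109.8  -0.   39.2  -1.3] [-0.68  0.4   0.4 ] [-0.04 -0.04  0.05] 0.08554373105312033
to hub [-0.2 -4.3  0. ]
```

View pics/w9.png

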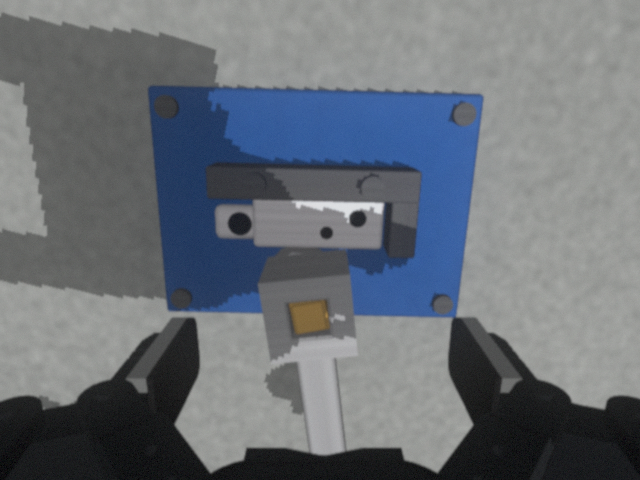

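Run:
```python
from h import *
k=np.load("pics/w9k.npz");p=cv2.imread("pics/w9.png");cv2.imwrite("pics/w9z.png",cv2.resize(p[240:460,220:400],None,fx=2.7,fy=2.7,interpolation=cv2.INTER_CUBIC))
```

```text
(no output)
```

View pics/w9z.png

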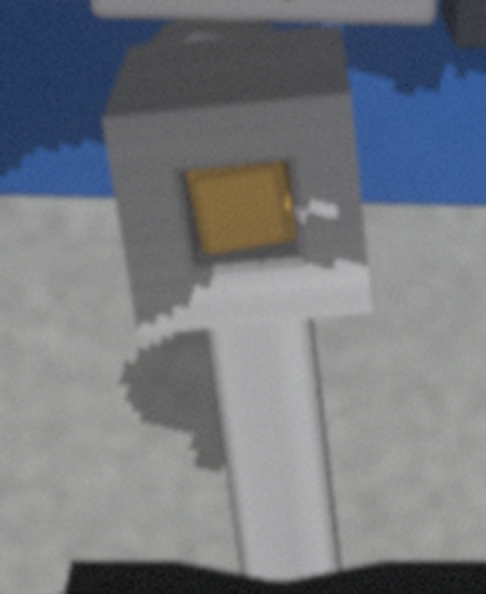

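Run:
```python
from h import *
k=np.load("pics/w9k.npz")
q=[ray((220+a/2.7,240+b/2.7),k,.066) for a,b in [(105,118),(350,92),(371,312),(136,338)]]
T,R=k["T"],k["R"]
q=np.array([(R.T@(x-T))*1000 for x in q]);print(q.round(1),q.mean(0).round(1))
a=lambda v:np.degrees(np.arctan2(v[1],v[0]))
print("edge angles in tool", a(q[0]-q[3]),a(q[1]-q[2]),a(q[1]-q[0])-90,a(q[2]-q[3])-90)
```

```text
[[ 14.4 -22.2  75.8]
 [ 18.2  11.   75.8]
 [-15.4  14.7  75.8]
 [-19.8 -19.2  75.8]] [-0.6 -3.9 75.8]
edge angles in tool -5.100016829991041 -6.195880494301562 -6.591790222557179 -7.308383220140172
```

The hanger lies flush against the fence, and the crank hub is at (310,315), rotated about 6° to the tool. I'll align, go down and grip the hub.

Emit:
send_rows --steps '[{"dp":[-0.4,-4.0,0],"yaw":0,"jaw":0},{"dp":[0,0,0],"yaw":-0.11,"jaw":0},{"dp":[0,0,8],"yaw":0,"jaw":0},{"dp":[0,0,10],"yaw":0,"jaw":0},{"dp":[0,0,9],"yaw":0,"jaw":0},{"dp":[0,0,0],"yaw":0,"jaw":0},{"dp":[0,0,0],"yaw":0,"jaw":0}]'

```text
clock: 21.33
eef_pos: [0.5114, 0.1477, 0.1138]
orientation: [[-0.378, 0.926, -0.002], [0.926, 0.378, -0.001], [0.0, -0.002, -1.0]]
force: [0.2, -0.6, -0.3]
width: 0.0851
```

Run:
```python
from st import *
d=np.array([.5114,.1486,T[2]])-T;print("to hub",(R.T@d*1000).round(1))
k=vision.get_calibration("wrist");p,dd=vision.camera("wrist");cv2.imwrite("pics/w10.png",p);np.savez("pics/w10k.npz",T=T,R=R,**k)
cv2.imwrite("pics/w10z.png",cv2.resize(p[240:460,220:440],None,fx=2.7,fy=2.7,interpolation=cv2.INTER_CUBIC))
```

```text
21.3333 [0.5114 0.1477 0.1138] theta 112.19 [-2.3e-03 -6.0e-04 -1.0e+00] [ 14.8  33.7 110.6   0.   35.9  -7.4] [ 0.24 -0.57 -0.28] [ 0.04  0.01 -0.04] 0.08511091454554838
to hub [ 0.9  0.3 -0. ]
```

View pics/w10z.png

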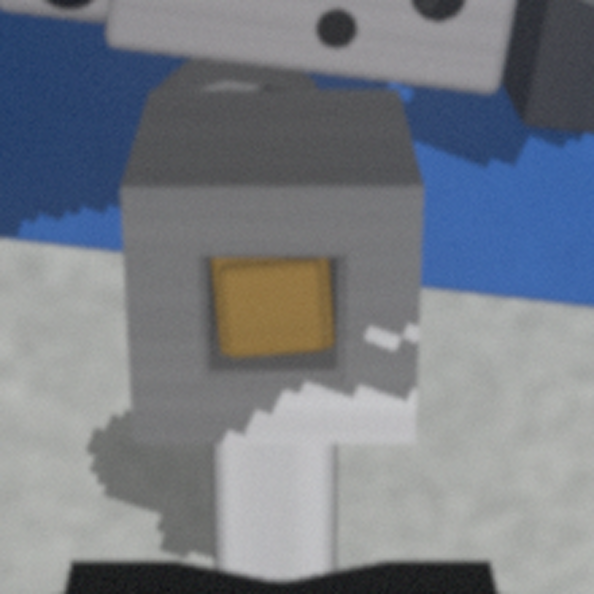

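The hub is aligned with the tool, and within the socket the shaft sits a few degrees back (normal slack). I'll grip, ease back 0.03 rad inside that slack, and lift slowly.

Emit:
send_rows --steps '[{"dp":[0,0,0],"yaw":0,"jaw":1},{"dp":[0,0,0],"yaw":0,"jaw":1},{"dp":[0,0,0],"yaw":0,"jaw":1},{"dp":[0,0,0],"yaw":0,"jaw":1},{"dp":[0,0,0],"yaw":0,"jaw":1},{"dp":[0,0,0],"yaw":0,"jaw":1},{"dp":[0,0,0],"yaw":0,"jaw":1},{"dp":[0,0,0],"yaw":-0.03,"jaw":1},{"dp":[0,0,-1.5],"yaw":0,"jaw":1}]'

```text
clock: 22.13
eef_pos: [0.5109, 0.1477, 0.1163]
orientation: [[-0.408, 0.913, -0.002], [0.913, 0.408, -0.001], [0.0, -0.002, -1.0]]
force: [-2.4, -0.4, -4.2]
width: 0.0329
```

```bash
python3 st.py
```

```text
22.1333 [0.5109 0.1477 0.1163] theta 114.07 [-2.4e-03 -7.0e-04 -1.0e+00] [ 14.8  33.4 110.6  -0.   36.1  -9.2] [-2.43 -0.43 -4.19] [-0.13  0.38  0.  ] 0.03287805583700016
```

Emit:
send_rows --steps '[{"dp":[0,0,-3],"yaw":0,"jaw":1},{"dp":[0,0,-3],"yaw":0,"jaw":1},{"dp":[0,0,-3],"yaw":0,"jaw":1}]'

```text
clock: 22.38
eef_pos: [0.511, 0.1477, 0.1251]
orientation: [[-0.407, 0.914, -0.003], [0.914, 0.407, -0.001], [0.0, -0.003, -1.0]]
force: [-4.3, -1.5, -6.2]
width: 0.0326
```

```bash
python3 st.py
```

```text
22.3833 [0.511  0.1477 0.1251] theta 113.99 [-2.7e-03 -8.0e-04 -1.0e+00] [ 14.8  32.5 110.5  -0.   37.2  -9.1] [-4.26 -1.49 -6.19] [-0.31  0.62  0.05] 0.03263432334436673
```

Emit:
send_rows --steps '[{"dp":[0.2,-0.5,-3],"yaw":0,"jaw":1},{"dp":[0,0,-3],"yaw":0,"jaw":1},{"dp":[0,0,-3],"yaw":0,"jaw":1},{"dp":[0,0,-3],"yaw":0,"jaw":1},{"dp":[0,0,-3],"yaw":0,"jaw":1}]'

```text
clock: 22.8
eef_pos: [0.5111, 0.1478, 0.1406]
orientation: [[-0.407, 0.914, -0.001], [0.914, 0.407, -0.0], [0.0, -0.001, -1.0]]
force: [-4.6, -2.3, -5.6]
width: 0.0327
```

Emit:
send_rows --steps '[{"dp":[0,0,-4],"yaw":0,"jaw":1},{"dp":[0,0,-5],"yaw":0,"jaw":1},{"dp":[0,0,-10],"yaw":0,"jaw":1},{"dp":[0,0,-20],"yaw":0,"jaw":1},{"dp":[0,0,-20],"yaw":0,"jaw":1},{"dp":[0,0,0],"yaw":0,"jaw":1}]'

```text
clock: 23.3
eef_pos: [0.5145, 0.1489, 0.204]
orientation: [[-0.407, 0.913, 0.009], [0.913, 0.407, 0.002], [-0.001, 0.009, -1.0]]
force: [1.6, 0.0, -2.4]
width: 0.0328
```

Run:
```python
from st import *
k=vision.get_calibration("wrist");p,dd=vision.camera("wrist");cv2.imwrite("pics/w11.png",p)
```

```text
23.3 [0.5145 0.1489 0.204 ] theta 114.01 [ 0.0088  0.0025 -1.    ] [ 14.9  24.8 108.9   0.   45.8  -9.2] [ 1.56  0.04 -2.37] [ 0.1  -0.05  0.02] 0.03284882278421395
```

View pics/w11.png

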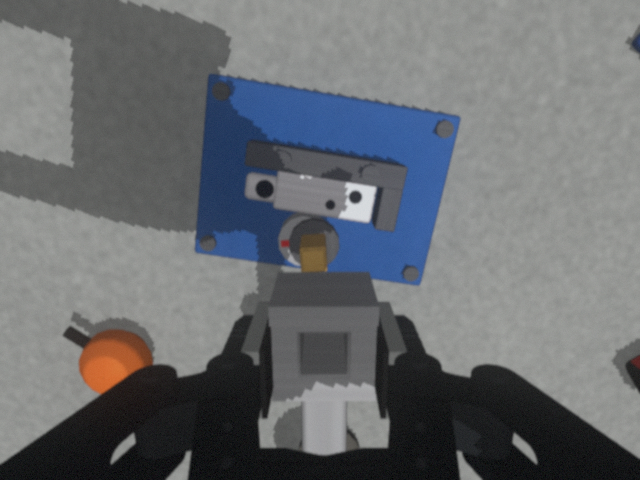

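The crank is off, and the hanger (290-380, 190) is pinned between cam and fence. I'll carry the crank back to the mat.

Emit:
send_rows --steps '[{"dp":[0,0,0],"yaw":-0.117,"jaw":1},{"dp":[0,0,0],"yaw":-0.117,"jaw":1},{"dp":[0,0,0],"yaw":-0.117,"jaw":1},{"dp":[0,0,0],"yaw":-0.117,"jaw":1},{"dp":[0,0,0],"yaw":-0.117,"jaw":1},{"dp":[0,0,0],"yaw":-0.117,"jaw":1},{"dp":[0,0,0],"yaw":-0.117,"jaw":1},{"dp":[0,0,0],"yaw":-0.117,"jaw":1},{"dp":[0,0,0],"yaw":-0.117,"jaw":1},{"dp":[0,0,0],"yaw":-0.117,"jaw":1}]'

```text
clock: 24.18
eef_pos: [0.5115, 0.148, 0.1988]
orientation: [[-1.0, -0.024, -0.0], [-0.024, 1.0, 0.0], [0.0, 0.0, -1.0]]
force: [0.4, 0.3, -3.1]
width: 0.0331
```

Emit:
send_rows --steps '[{"dp":[-2.7,-20,0],"yaw":0,"jaw":1},{"dp":[-2.7,-36,0],"yaw":0,"jaw":1},{"dp":[-2.7,-36,0],"yaw":0,"jaw":1},{"dp":[-2.7,-36,0],"yaw":0,"jaw":1},{"dp":[-2.7,-36,0],"yaw":0,"jaw":1},{"dp":[-2.7,-36,0],"yaw":0,"jaw":1},{"dp":[-2.7,-36,0],"yaw":0,"jaw":1},{"dp":[-2.7,-36,0],"yaw":0,"jaw":1},{"dp":[-2.7,-36,0],"yaw":0,"jaw":1},{"dp":[-2.7,-36,0],"yaw":0,"jaw":1},{"dp":[0,-29,0],"yaw":0,"jaw":1},{"dp":[0,0,0],"yaw":0,"jaw":1}]'

```text
clock: 25.18
eef_pos: [0.5459, -0.2295, 0.1991]
orientation: [[-1.0, -0.014, 0.002], [-0.014, 1.0, -0.002], [-0.002, -0.002, -1.0]]
force: [-0.1, -0.2, -3.0]
width: 0.0331
```

Run:
```python
from st import *
k=vision.get_calibration("wrist");p,dd=vision.camera("wrist");cv2.imwrite("pics/w12.png",p)
```

```text
25.1833 [ 0.5459 -0.2295  0.1991] theta 180.82 [ 0.0022 -0.0022 -1.    ] [-2.390e+01  2.930e+01  1.016e+02 -1.000e-01  4.890e+01 -1.147e+02] [-0.06 -0.25 -3.03] [0.02 0.01 0.01] 0.03308351503317908
```

View pics/w12.png

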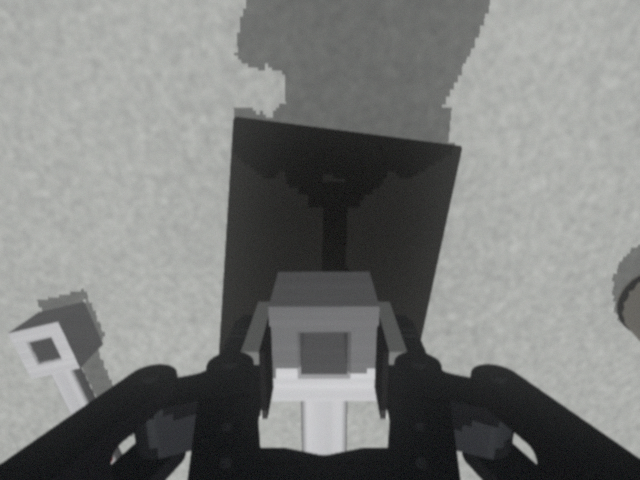

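The hub is over the mat, so I'm lowering it.

Emit:
send_rows --steps '[{"dp":[0,3,25],"yaw":0,"jaw":1},{"dp":[0,0,28],"yaw":0,"jaw":1},{"dp":[0,0,25],"yaw":0,"jaw":1},{"dp":[0,0,18],"yaw":0,"jaw":1},{"dp":[0,0,10],"yaw":0,"jaw":1},{"dp":[0,0,4],"yaw":0,"jaw":1},{"dp":[0,0,0],"yaw":0,"jaw":1},{"dp":[0,0,0],"yaw":0,"jaw":1}]'

```text
clock: 25.9
eef_pos: [0.5458, -0.2213, 0.09]
orientation: [[-1.0, -0.019, 0.001], [-0.019, 1.0, -0.0], [-0.001, -0.0, -1.0]]
force: [-0.3, -0.2, -3.0]
width: 0.0331
```

Emit:
send_rows --steps '[{"dp":[0,0,2],"yaw":0,"jaw":1},{"dp":[0,0,2],"yaw":0,"jaw":1},{"dp":[0,0,1.5],"yaw":0,"jaw":1},{"dp":[0,0,1],"yaw":0,"jaw":1},{"dp":[0,0,1],"yaw":0,"jaw":1},{"dp":[0,0,0],"yaw":0,"jaw":1}]'

```text
clock: 26.4
eef_pos: [0.5455, -0.2216, 0.0834]
orientation: [[-1.0, -0.018, 0.001], [-0.018, 1.0, -0.0], [-0.001, -0.0, -1.0]]
force: [-3.6, 1.4, 11.1]
width: 0.033
```

It's on the mat (fz +11 N). I'll ease off, open and withdraw.

Emit:
send_rows --steps '[{"dp":[0,0,-0.7],"yaw":0,"jaw":1},{"dp":[0,0,0],"yaw":0,"jaw":0},{"dp":[0,0,0],"yaw":0,"jaw":0},{"dp":[0,0,0],"yaw":0,"jaw":0},{"dp":[0,0,0],"yaw":0,"jaw":0},{"dp":[0,0,0],"yaw":0,"jaw":0},{"dp":[0,0,0],"yaw":0,"jaw":0},{"dp":[0,0,-10],"yaw":0,"jaw":0},{"dp":[0,0,-25],"yaw":0,"jaw":0},{"dp":[0,0,-35],"yaw":0,"jaw":0},{"dp":[0,0,-35],"yaw":0,"jaw":0},{"dp":[0,0,-35],"yaw":0,"jaw":0}]'

```text
clock: 27.4
eef_pos: [0.5449, -0.2213, 0.2246]
orientation: [[-1.0, -0.018, -0.0], [-0.018, 1.0, 0.0], [0.0, 0.0, -1.0]]
force: [0.0, -1.1, -0.9]
width: 0.0854
```

Emit:
send_rows --steps '[{"dp":[0,0,-30],"yaw":0,"jaw":0},{"dp":[0,0,0],"yaw":0,"jaw":0}]'

```text
clock: 27.57
eef_pos: [0.548, -0.2226, 0.2599]
orientation: [[-1.0, -0.018, 0.01], [-0.018, 1.0, -0.004], [-0.01, -0.005, -1.0]]
force: [1.5, 0.6, -0.1]
width: 0.0855
```

Run:
```python
from st import *
p,dd=vision.camera("wrist");cv2.imwrite("pics/w13.png",p)
p,dd=vision.camera("scene");cv2.imwrite("pics/scene2.png",p)
p,dd=vision.camera("side");cv2.imwrite("pics/side2.png",p[280:440,180:400])
a=cv2.imread("pics/side0.png")[280:440,180:400]
cv2.imwrite("pics/cmp.png",cv2.resize(np.hstack([a,p[280:440,180:400]]),None,fx=1.8,fy=1.8))
```

```text
27.5667 [ 0.548  -0.2226  0.2599] theta 181.05 [ 0.0103 -0.0044 -0.9999] [ -23.3   24.3  100.    -0.    55.1 -114.3] [ 1.5   0.62 -0.06] [ 0.   -0.01 -0.03] 0.0854532524508146
```

View pics/w13.png

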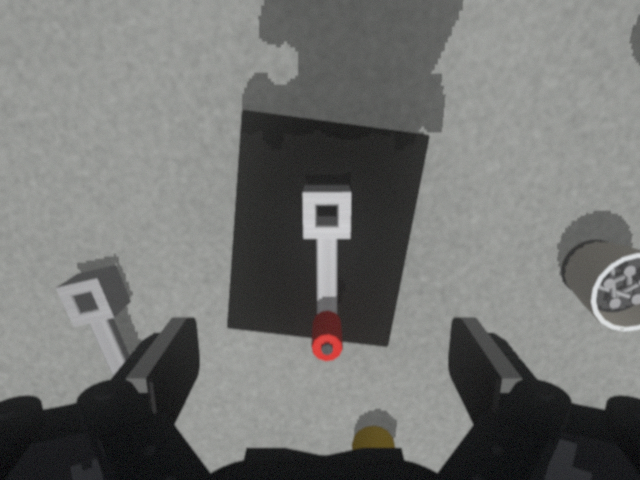

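View pics/scene2.png

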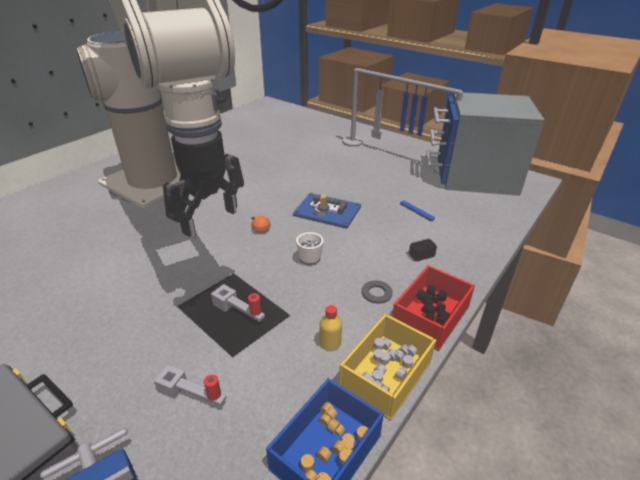

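View pics/cmp.png

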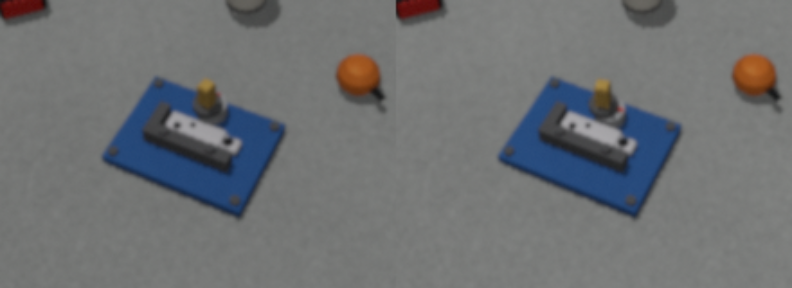

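The crank lies hub-down on the mat (327,214), and nothing else appears moved. One last look at the clamp will confirm the cam didn't turn back when I lifted the crank.

Emit:
send_rows --steps '[{"dp":[4.1,20,0],"yaw":0,"jaw":0},{"dp":[4.1,36,0],"yaw":0,"jaw":0},{"dp":[4.1,36,0],"yaw":0,"jaw":0},{"dp":[4.1,36,0],"yaw":0,"jaw":0},{"dp":[4.1,36,0],"yaw":0,"jaw":0},{"dp":[4.1,36,0],"yaw":0,"jaw":0},{"dp":[4.1,36,0],"yaw":0,"jaw":0},{"dp":[4.1,36,0],"yaw":0,"jaw":0},{"dp":[4.1,36,0],"yaw":0,"jaw":0},{"dp":[4.1,36,0],"yaw":0,"jaw":0},{"dp":[0,28,0],"yaw":0,"jaw":0},{"dp":[0,0,0],"yaw":0,"jaw":0}]'

```text
clock: 28.72
eef_pos: [0.4963, 0.1536, 0.2512]
orientation: [[-1.0, -0.022, -0.003], [-0.022, 1.0, 0.0], [0.002, 0.0, -1.0]]
force: [0.0, -0.0, -1.0]
width: 0.0855
```

Run:
```python
from st import *
k=vision.get_calibration("wrist");p,dd=vision.camera("wrist");cv2.imwrite("pics/w14.png",p);np.savez("pics/w14k.npz",T=T,R=R,**k)
ims=[]
for f in ["w9","w10","w14"]:
    k=np.load(f"pics/{f}k.npz");p=cv2.imread(f"pics/{f}.png")
    N=300;xs=(np.arange(N)-N/2)*1e-4
    c0=[.5113,.1486]
    G=np.array([[proj([c0[0]-a,c0[1]-b,.065],k) for b in xs] for a in xs],np.float32)
    r=cv2.remap(p,G[...,0],G[...,1],cv2.INTER_CUBIC);ims.append(cv2.resize(r,None,fx=.88,fy=.88))
cv2.imwrite("pics/sh.png",np.hstack(ims))
```

```text
28.7167 [0.4963 0.1536 0.2512] theta 181.26 [-2.5e-03  3.0e-04 -1.0e+00] [ 1.59e+01  1.97e+01  1.09e+02  1.00e-01  5.15e+01 -7.54e+01] [ 0.03 -0.03 -1.03] [ 0.03 -0.03  0.02] 0.08553705760508885
```

View pics/sh.png

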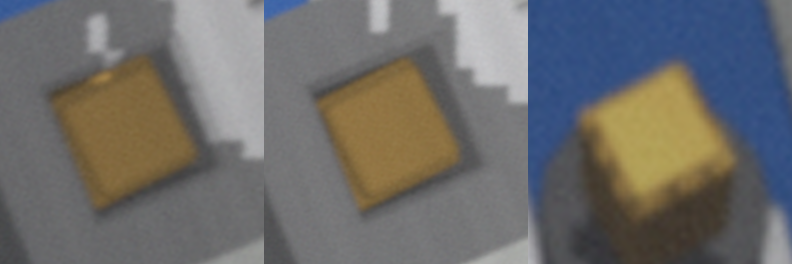

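View pics/w14.png

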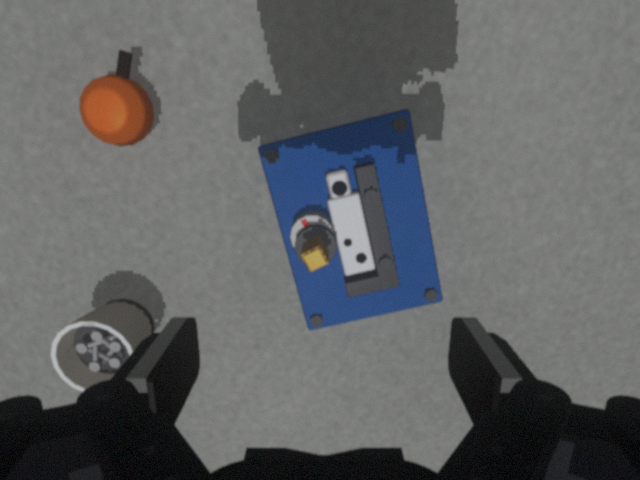

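The clamp view shows the shaft at the same angle as before the lift, about 27-28° modulo 90 and within reading error. The hanger is tight between cam and fence, so I'm handing in.

Run:
```python
from st import *
print(env.hand_in())
```

```text
28.7667 [0.4964 0.1517 0.2511] theta 181.27 [-2.8e-03 -6.0e-04 -1.0e+00] [ 15.7  19.6 109.    0.   51.5 -75.6] [-0.42 -0.52  0.14] [-0.06  0.04  0.04] 0.08541190226565254
the job is handed in; nothing more can be done
None
```

The hanger is clamped, the crank is back on the mat, and I handed the job in at about 28.8 s. I did not test the clamping force after letting go; "firm" rests on the force I felt while turning.

- **Fitting:** I picked the crank nearest the base off the mat by its hub and fitted it on the shaft. It seated at tool height 0.1139 m (0.1143 expected), with 18 N as it met the collar.
- **Tightening:** I turned it clockwise about 1.2 rad. The force at the knob rose from about 2 N running free to 7.75 N (about 0.66 N m), the highest reading and below the 13 N marking limit. Then I stopped.
- **Putting it back:** I lifted the crank off and lowered it until it touched the mat (11 N). Then I opened the jaws and withdrew.

**Last checks:**
- The crank lies hub-down on the mat and the gripper touches nothing.
- The bystanders look unmoved by eye in the before and after pictures.
- The hanger lies against the fence with the cam against it.

**One disagreement:** from the arm's position I put the crank at about -74° under load, but the picture after release showed about -68°. Give in the fingers could explain this, or the cam may have sprung back slightly. Shaft angles before and after lifting agreed at about 27-28°, but edge readings in those pictures ranged over several degrees. So I cannot rule out that the cam eased back a little.

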